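# Run the reactor's port plug home with the socket driver

### The job

The brass plug has been set in the mouth of the slanting port on the reactor lid, but not screwed in. Take the blue-handled socket driver from the stand, fit it fully and squarely over the plug's hex before turning anything, keep it in line with the port, and screw the plug clockwise until its collar is fully home on the port. Then stand the driver back upright in the stand hole it came from and let go; leave everything else where it is.

Things in the scene. Friction and masses are not known exactly. Their poses are not given: they have to be found in the camera images.
- driver: socket driver, blue round handle, the largest in the stand; 150 mm long, 0.26 kg. Origin: centre of the socket's open (lower) end; z along the tool to the handle. Steel hexagonal socket 33 mm across flats outside (38 over corners); hexagonal bore 25.8 mm across flats, 20 mm deep; neck of 15 mm diameter from z 30 to 70; round handle, 32 mm diameter, z 70 to 150: can be gripped at any turn angle
- stand: fixed grey tool stand, 230 x 66 mm (x, y), 45 mm high; origin: centre of its underside. Three round holes of 43 mm diameter, 28 mm deep, with 3 mm chamfered mouths, on its x axis at x = -75, 0 and 75 mm; a driver stands upright in each, in shuffled order
- reactor: fixed bench reactor: white heater base 210 x 240 x 64 mm (x, y, z), steel vessel with a 180 mm round bolted lid whose top is at z 119 mm. Origin: centre of its underside. On the lid, all below z 210 mm: gauge, gland, valve, thermowell, and on its -x side the port, leaning outwards (to the reactor's own -x)
- port: the reactor's slanting port, a round steel boss 43 mm in diameter, fixed to the reactor. Origin: centre of its mouth; z points outwards along the port axis, leaning 0.30 rad from vertical. The plug and the driver turn about this axis
- plug_top (a point): centre of the top of the brass plug, on the port axis; slides with the plug but does not turn; z outwards. Going down: conical lead-in 3 mm high (radius 9.2 to 12 mm), hexagon 15 mm high, 24 mm across flats, collar 41 mm in diameter, 5 mm thick. The driver's end rests on the collar 18 mm below here. The hexagon's turn angle is not given: off by over 6 degrees, the driver stops 3 mm below here
- plug_travel (a joint): how far the plug has gone in along the port axis (m): 0 to 0.0018 at the start, 0.0065 with the collar fully home, where it stops dead. Screwed clockwise as seen from outside, it goes in 12 mm per turn, so 0.39 to 0.55 of a turn is needed. Turning takes about 0.12 N m; it stays where it is left; pushing straight does not move it
- driver_grey: bystander: smaller socket driver with a grey handle, 140 mm long, in the stand
- driver_white: bystander: smallest socket driver, white handle, 132 mm long, in the stand
- amber_bottle: bystander: amber glass bottle, 72 mm in diameter, 165 mm high; origin under its centre
- wash_bottle: bystander: white plastic bottle with a green cap, 68 mm in diameter, 170 mm high; origin under its centre
- beaker: bystander: glass beaker, 74 mm in diameter, 95 mm high; origin under its centre
- jar: bystander: clear jar with a white lid, 80 mm in diameter, 85 mm high; origin under its centre
- mortar: bystander: white porcelain bowl, 100 mm in diameter, 55 mm high; origin under its centre
Things that resemble listed ones, but are neither listed nor needed, are in the scene too. Leave any orange or red look-alike of the driver alone.

How it is judged (in metres and radians):
On the way, in this order (a step that is already met when the one before it is completed fails the run):
1. the driver is fully on the plug's hex and square to the port, before the plug has been turned (distance between driver and plug_top between 0.0145 and 0.0205 m and z of driver in the frame of plug_top below -0.0145 m and angle between the z axis of driver and the z axis of port, either way round below 0.09 rad and distance of plug_top from where it was at the start of the episode below 0.0008 m), for 0.1 s.
2. the plug is screwed fully home (value of joint plug_travel above 0.0061 m), for 0.1 s.
At the end, for the whole second after the job is handed in: the plug's collar is home on the port (travel over 6.1 of 6.5 mm), and the driver is at rest, upright within 7 degrees, in the stand hole it came from (within 8 mm of where it stood) (value of joint plug_travel above 0.0061 m and distance of driver from where it was at the start of the episode below 0.008 m and angle between driver's own z axis and vertical below 0.12 rad and linear speed of driver below 0.02 m/s); the robot touches nothing.
It fails at once if the plug is turned by anything but the driver held in line with the port (within 8 degrees) (distance of plug_top from where it was at the start of the episode above 0.0008 m and velocity of joint plug_travel above 0.0003 m/s and (angle between the z axis of driver and the z axis of port, either way round above 0.14 rad or distance between driver and plug_top above 0.03 m)).
It fails at once if a bystander is pushed more than 25 mm or lifted out (distance of any of driver_grey, driver_white, amber_bottle, wash_bottle, beaker, jar, mortar from where it was at the start of the episode above 0.025 m).
It also fails if it takes over 72 s, if anything falls off the work surface, if the arm or the gripper's body presses on something with over 40 N, if the wrist force passes 120 N, or if a joint passes its speed limit or range.

### The arm

A 7-joint arm with a two-finger parallel gripper is mounted at the origin on the work surface. World frame = base frame: x ahead of the robot, y to its left, z up, the work surface at z = 0. Lengths are in mm, angles in rad, forces in N, time in s.
With the tool pointing down it reaches from about 425 to 1025 mm from the base axis. Payload 3.6 kg.
Tool frame: the origin (TCP) lies between the finger pads; the fingertips stand 11 mm ahead of it and the grasp point (between the pads) lies 8 mm behind it; x points along the fingers, z is the direction in which the jaws open and shut, and the axes are right-handed (so a half turn about x gives the same grasp; the last joint's range is limited). The gripper opens to 85 mm and grips with 20 to 120 N. Pads are 22 mm wide; open, the fingers measure 114 mm over their backs; the gripper's body (76 mm by 85 mm) begins 54 mm behind the grasp point. The pads swing forward as they close: fully open they stand 13 mm farther back than shut.
Start: joints at [-1.28, 0.591, 0.048, 1.609, -0.033, 0.943, -0.034], TCP at [272.141, 671.989, 242.302] pointing down, gripper open.
Joint ranges: [-2.69, 2.69], [-0.47, 2.24], [-1.27, 1.36], [0.19, 2.51], [-1.53, 4.68], [0.08, 2.07], [-3.09, 3.09]. Speed limits (rad/s): [2.57, 2.57, 3.14, 3.14, 3.14, 3.14, 3.14].

### API

Orientations are given as a unit quaternion [x, y, z, w].
In Python, from bench import robot gives the robot as it stands. The module is installed in compiled form; this text tells all that it offers.
- The arm moves only by the tool jog_arm, never from a script. Its argument "commands" is a list of rows, each a list of 3 entries, a list of its own where there are three numbers: the turn, a rotation vector about the tool's x, y, z in degrees, then the shift along the tool's x, y, z in m, then the opening, from -1 (shut) to 1 (fully open). A call has 1 to 5 rows; each row is the pose to reach, as a shift and turn from the pose commanded when the call began, along the tool's axes at that moment; what a row does not reach only later rows make up. A row lasts 1/10 s, in which the tool goes at most 50 mm and 8.59 degrees, less where a joint would pass 70% of its speed; a pose out of reach is approached as far as the arm can. A call with a gripper value outside its range is refused whole. The fingers move at their own pace and stop on an object; "force" is the grip in N (left out, the last holds). Time passes only in rows, so rows that repeat a pose let the fingers close. It gives the time, the measured TCP pose, the force and the opening at its end, in the units of the state.
- robot.observe(): the state, without advancing time (a new reading comes with each control period).
- robot.read_camera(name): name is "scene" or "top"; returns the picture (420x560x3 uint8, red, green, blue); there is no depth.
- robot.camera_model(name): a dict with "mtx" (3x3 intrinsics, pixels), "rvec" (rotation vector, rad) and "tvec" (3), from world to camera coordinates, as OpenCV has them. Camera axes: x right, y down, z forward; pixel columns grow to the right and rows downward; lengths in mm; the calibration is good to about 2 mm. A picture is of the moment at which its call begins. camera_model takes no time and is no camera call.
- robot.sign_off(): hands the job in, once; it reports no verdict.
The state is a dict: "clock": time; "joint_positions": joint angles; "dq": joint speeds; "tau": joint torques, N m; "ee_pos": TCP position; "ee_rot": TCP orientation; "wrist_force": force on the tool from outside, world axes, zero at the start; "wrist_torque": the same for the moment, N m; "gripper_width": finger opening in mm.
Only numpy, scipy, OpenCV 4.12 (cv2) and the standard library are available. Lean on these libraries where they do the work, as an engineer would, in place of code of your own. Each camera call takes 0.05 s, during which the arm holds its last target.

## Working session

There is one attempt and no reset: what is moved stays moved. The work goes in short steps, Python scripts to look and compute and a tool call to move; the robot and the scene stay as the last step left them, time stands still between calls to the robot, and variables do not carry over. Pictures are saved under pics/ and viewed, and the job is handed in when it is done.

Besides the shell and the picture viewer there is one more tool, called as a command line: name --argument value ..., lists and objects as JSON in quotes. jog_arm: Moves the arm, as the interface text tells. Its arguments: {"type":"object","properties":{"commands":{"type":"array","items":{"type":"array"}},"force":{"type":"number"}},"required":["commands"]}

```bash
ls; mkdir -p pics; python3 - <<'E'
from bench import robot
import cv2
s=robot.observe();print(s)
for n in("scene","top"):
    im=robot.read_camera(n);cv2.imwrite(f"pics/{n}0.png",im[:,:,::-1])
    m=robot.camera_model(n);print(m)
E
```

```text
pics
{'clock': 0.0, 'joint_positions': array([-1.27948995,  0.59211263,  0.04828642,  1.60986913, -0.03329793,
        0.94272146, -0.03368221]), 'dq': array([ 0.00110598, -0.00025134,  0.00016983, -0.00036204,  0.00179678,
        0.00083559, -0.00075801]), 'tau': array([-9.62484432e-05, -5.48682439e+01,  1.54651009e+00, -1.98124158e+01,
        9.36347031e-03,  8.74346792e-03, -1.34262632e-05]), 'ee_pos': array([271.82410642, 671.21409623, 241.12773813]), 'ee_rot': array([-0.39568764,  0.58701166,  0.39470525,  0.58571013]), 'wrist_force': array([ 0.11119192, -0.13778624, -0.04601748]), 'wrist_torque': array([-0.00661912, -0.05247364, -0.01641662]), 'gripper_width': 85.15859679141391}
{'mtx': array([[424.19751316,   0.        , 282.46884714],
       [  0.        , 424.19751316, 211.60944897],
       [  0.        ,   0.        ,   1.        ]]), 'rvec': array([ 1.8901075 ,  1.35941018, -0.63769902]), 'tvec': array([-157.69123822, -234.70898648, 1639.83997347])}
{'mtx': array([[407.35076148,   0.        , 278.7548744 ],
       [  0.        , 407.35076148, 211.92235407],
       [  0.        ,   0.        ,   1.        ]]), 'rvec': array([ 2.07351844, -2.14486366,  0.22734242]), 'tvec': array([  13.53348112,  535.9255597 , 1286.19152497])}
```

View pics/scene0.png

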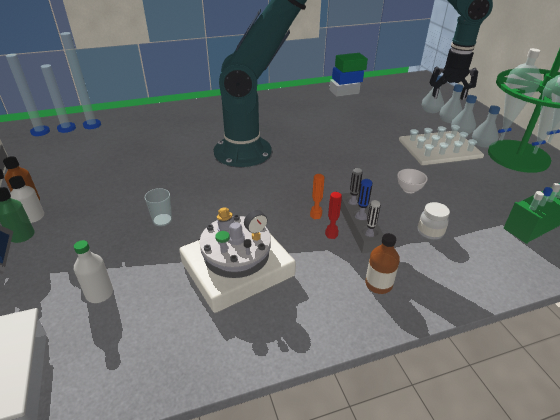

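View pics/top0.png

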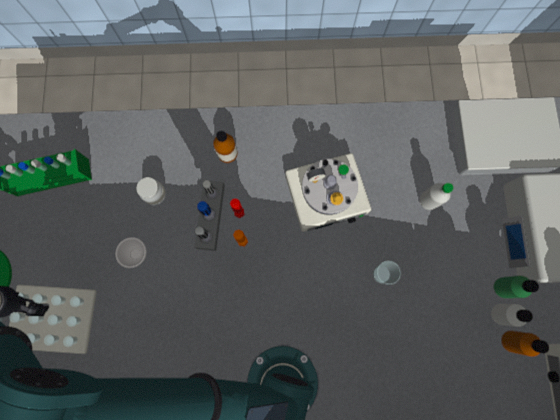

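The blue-handled driver is the middle one in the stand, at scene (364,192) and top (204,209). The orange and red look-alikes stand next to the stand. The reactor is at top (328,188), with the port possibly at (337,199). I'll enlarge both.

```bash
python3 - <<'E'
import cv2,numpy as np
s=cv2.imread("pics/scene0.png");t=cv2.imread("pics/top0.png")
def crop(im,x0,y0,w,h,k): return cv2.resize(im[y0:y0+h,x0:x0+w],None,fx=k,fy=k,interpolation=cv2.INTER_CUBIC)
cv2.imwrite("pics/c1.png",np.hstack([crop(s,180,190,120,120,3.3333),crop(t,280,140,100,100,4)]))
cv2.imwrite("pics/c2.png",np.hstack([crop(s,300,150,120,120,3.3333),crop(t,170,160,100,100,4)]))
E
```

```text
(no output)
```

View pics/c1.png

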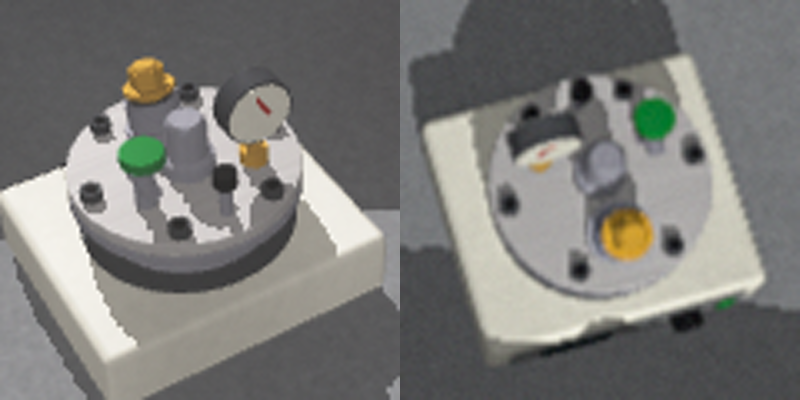

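View pics/c2.png

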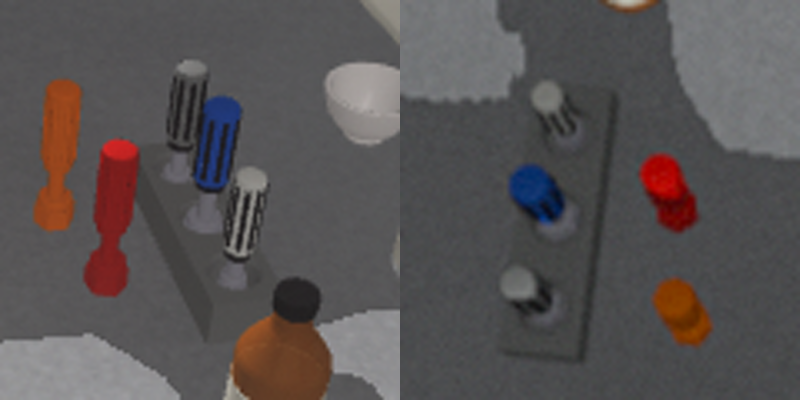

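```bash
cat > h.py <<'E'
import cv2,numpy as np
from bench import robot
from scipy.spatial.transform import Rotation as R
CM={n:robot.camera_model(n) for n in("scene","top")}
def ray(n,uv):
    m=CM[n];Rm=cv2.Rodrigues(m["rvec"])[0];t=m["tvec"]
    d=Rm.T@np.linalg.solve(m["mtx"],np.array([uv[0],uv[1],1.]));c=-Rm.T@t
    return c,d/np.linalg.norm(d)
def onz(n,uv,z):
    c,d=ray(n,uv);return c+d*(z-c[2])/d[2]
def tri(a,b):
    c1,d1=ray("scene",a);c2,d2=ray("top",b)
    A=np.stack([d1,-d2],1);s=np.linalg.lstsq(A,c2-c1,rcond=None)[0]
    p,q=c1+s[0]*d1,c2+s[1]*d2
    return (p+q)/2,np.linalg.norm(p-q)
def proj(n,P):
    m=CM[n];return cv2.projectPoints(np.asarray(P,float).reshape(-1,1,3),m["rvec"],m["tvec"],m["mtx"],None)[0].reshape(-1,2)
def hullcen(n,P):
    h=cv2.convexHull(proj(n,P).astype(np.float32));M=cv2.moments(h);return np.array([M['m10']/M['m00'],M['m01']/M['m00']])
def cyl(p,ax,secs):  # secs: (offset along ax, radius)
    ax=np.asarray(ax)/np.linalg.norm(ax);u=np.cross(ax,[0,1,0]);u/=np.linalg.norm(u);v=np.cross(ax,u)
    a=np.linspace(0,2*np.pi,40,endpoint=False)
    return np.concatenate([p+ax*z+r*(np.cos(a)[:,None]*u+np.sin(a)[:,None]*v) for z,r in secs])
def comp(mask,roi):
    x0,y0,w,h=roi;k=np.zeros_like(mask);k[y0:y0+h,x0:x0+w]=mask[y0:y0+h,x0:x0+w]
    n,l,st,ce=cv2.connectedComponentsWithStats(k)
    i=1+np.argmax(st[1:,4]);return l==i,ce[i],st[i]
E
python3 - <<'E'
from h import *
im={n:cv2.imread(f"pics/{n}0.png") for n in CM}
hs={n:cv2.cvtColor(im[n],cv2.COLOR_BGR2HSV) for n in CM}
blue={};br={}
for n,rb,rp in(("scene",(340,170,50,60),(205,200,35,26)),("top",(190,190,40,40),(320,185,30,25))):
    m=cv2.inRange(hs[n],(105,120,50),(130,255,255));_,c,st=comp(m,rb);blue[n]=c;print(n,"blue",c,st)
    m=cv2.inRange(hs[n],(12,110,90),(28,255,255));_,c,st=comp(m,rp);br[n]=c;print(n,"brass",c,st)
print("driver tri",tri(blue["scene"],blue["top"]),onz("scene",blue["scene"],127),onz("top",blue["top"],127))
print("plug tri",tri(br["scene"],br["top"]))
# base: white
m=cv2.inRange(hs["top"],(0,0,150),(179,50,255))
mm=np.zeros_like(m);mm[145:235,280:375]=m[145:235,280:375]
c=max(cv2.findContours(mm,cv2.RETR_EXTERNAL,cv2.CHAIN_APPROX_NONE)[0],key=cv2.contourArea)
hu=cv2.convexHull(c)
ap=cv2.approxPolyDP(hu,3,True).reshape(-1,2);print(ap)
for p in ap: print(p,onz("top",p,64)[:2])
# stand
for p in [(170+545/4,160+88/4)]: pass
k=cv2.resize(im["top"][150:240,285:375],None,fx=6,fy=6,interpolation=cv2.INTER_CUBIC);cv2.imwrite("pics/c3.png",k)
k=cv2.resize(im["top"][170:260,180:270],None,fx=6,fy=6,interpolation=cv2.INTER_CUBIC);cv2.imwrite("pics/c4.png",cv2.convertScaleAbs(k,alpha=1.6))
E
```

```text
scene blue [364.7627907  191.20465116] [358 179  14  28 215]
scene brass [223.79354839 213.91612903] [217 207  16  14 155]
top blue [203.32258065 207.43548387] [197 201  14  15 124]
top brass [336.24615385 198.04615385] [330 192  13  13 130]
driver tri (array([542.19863319, 229.9668355 , 130.74918617]), np.float64(1.5991174040784608)) [537.64651205 232.00443045 127.        ] [543.42025216 231.41064848 127.        ]
plug tri (array([ 551.84181911, -182.76174406,  157.13630727]), np.float64(1.7216889064411678))
[[352 154]
 [370 210]
 [319 225]
 [302 224]
 [286 172]]
[352 154] [ 726.67936192 -259.06301736]
[370 210] [ 530.89701066 -304.20587803]
[319 225] [ 486.60419293 -134.15612739]
[302 224] [491.79592568 -78.9542176 ]
[286 172] [670.69339636 -33.44005198]
```

View pics/c3.png

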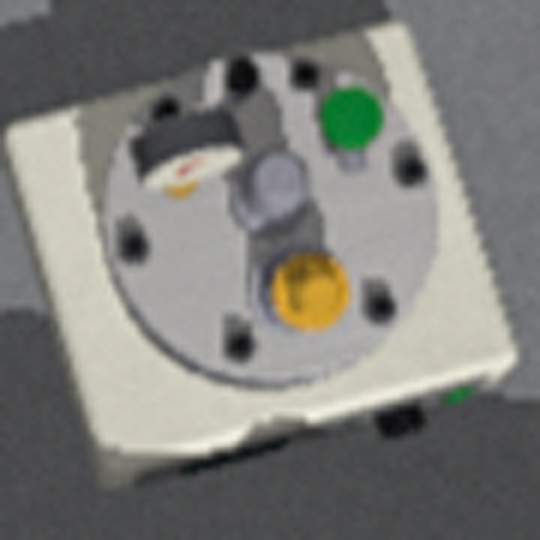

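View pics/c4.png

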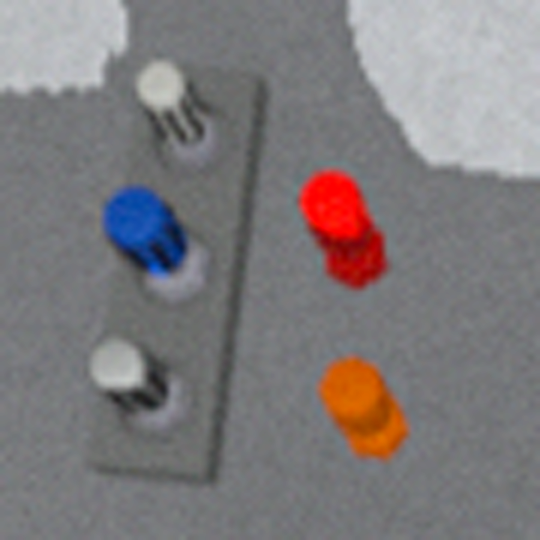

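```bash
python3 - <<'E'
from h import *
P=lambda x,y,z:onz("top",(285+(x-2.5)/6,150+(y-2.5)/6),z)
TL,TR,BR,BL=[P(*p,64) for p in((6,124),(405,24),(517,358),(100,440))]
for a,b in((TL,TR),(TR,BR),(BL,BR),(TL,BL)):
    d=b-a;print("edge len",np.linalg.norm(d),"ang",np.degrees(np.arctan2(d[1],d[0])))
print("center",(TL+TR+BR+BL)/4)
lid=P(271,220,119);print("lid c",lid)
for e in((107,220),(438,215),(270,383)): print(np.linalg.norm(P(*e,119)-lid))
pl,_=tri((223.8,213.9),(336.25,198.05));d=pl-lid;print("plug dir",np.degrees(np.arctan2(d[1],d[0])),d)
S=lambda x,y,z:onz("top",(180+(x-2.5)/6,170+(y-2.5)/6),z)
a,b,c=S(263,78,45),S(213,480,45),S(95,465,45)
print("stand",a,b,c,np.linalg.norm(a-b),np.linalg.norm(b-c),np.degrees(np.arctan2(*(a-b)[1::-1])),"mid",(a+b)/2)
dd=(c-b)/np.linalg.norm(c-b);print("stand ctr",(a+b)/2+dd*33)
# blue bias correction
p0=np.array([541,231,0.])
for n,o in(("scene",(364.76,191.2)),("top",(203.32,207.44))):
    e=hullcen(n,cyl(p0+[0,0,17],[0,0,1],[(70,16),(150,16)]));print(n,e,o, onz(n,np.array(o)-e+proj(n,p0+[0,0,127])[0],127))
E
```

```text
edge len 232.89515691581988 ang -77.28022077605377
edge len 200.51295109129282 ang -166.32045596662888
edge len 233.2907375444218 ang -80.65976072204987
edge len 186.76273857278696 ang -166.24668010236
center [ 608.45798169 -168.81692939   64.        ]
lid c [ 600.84818525 -169.47873622  119.        ]
87.07772437282952
88.79755006985228
88.53954975527363
plug dir -164.84971994350047 [-49.0250228  -13.27413147  38.17330542]
stand [646.63926878 179.04264719  45.        ] [420.08794163 207.34480664  45.        ] [430.46969228 271.63174996  45.        ] 228.31232131532641 65.11982669012825 -7.120843732475594 mid [533.36360521 193.19372691  45.        ]
stand ctr [538.6246415  225.77165651  45.        ]
scene [365.05964105 191.65102266] (364.76, 191.2) [538.74487504 231.21110044 127.        ]
top [203.23461587 207.93589164] (203.32, 207.44) [542.58431897 230.74146031 127.        ]
```

```bash
cat >> h.py <<'E'
def st(): 
    s=robot.observe();return s,np.asarray(s["ee_pos"]),R.from_quat(s["ee_rot"])
def Rt(xdir,zdir):
    x=np.asarray(xdir,float);x/=np.linalg.norm(x);z=np.asarray(zdir,float);z=z-x*(x@z);z/=np.linalg.norm(z)
    return R.from_matrix(np.stack([x,np.cross(z,x),z],1))
def to(p,Rtgt):
    s,e,r=st();d=r.inv().apply(np.asarray(p)-e)/1000;v=(r.inv()*Rtgt).as_rotvec(degrees=True)
    print("t",round(s["clock"],2),"rotvec",v.round(2),"shift",d.round(4),"ee",e.round(1),"j",np.round(s["joint_positions"],2),"F",np.round(s["wrist_force"],1),"w",round(s["gripper_width"],1))
def azw(): 
    s,e,r=st();M=r.as_matrix();print("x",M[:,0].round(3),"z az",np.degrees(np.arctan2(M[1,2],M[0,2])).round(2))
E
python3 - <<'E'
from h import *
azw()
for az in (-7,83,-97,50):
  to([541,231,280],Rt([0,0,-1],[np.cos(np.radians(az)),np.sin(np.radians(az)),0]))
# plug bias
a=np.array([-np.sin(.3)*np.cos(np.radians(13.7)),-np.sin(.3)*np.sin(np.radians(13.7)),np.cos(.3)])
def cen(n,p):
    K=16;c0=proj(n,p)[0].astype(int)-20;im=np.zeros((40*K,40*K),np.uint8)
    for secs in ([(0,9.2),(-3,12.7)],[(-3,12.7),(-18,12.7)],[(-18,20.5),(-23,20.5)]):
        h=cv2.convexHull(((proj(n,cyl(p,a,secs))-c0)*K).astype(np.float32)).astype(int);cv2.fillConvexPoly(im,h,255)
    M=cv2.moments(im,True);return np.array([M['m10'],M['m01']])/M['m00']/K+c0-(.5-.5/K)*0, M['m00']/K/K
obs={"scene":np.array([223.79,213.92]),"top":np.array([336.25,198.05])}
pt=np.array([551.8,-182.8,157.1])+9*a
for i in range(4):
    off={n:obs[n]-cen(n,pt)[0]+proj(n,pt)[0] for n in obs}
    pt,g=tri(off["scene"],off["top"]);print(pt.round(1),g.round(2),[cen(n,pt)[1] for n in obs])
E
```

```text
x [-0.001 -0.002 -1.   ] z az 67.96
t 0.1 rotvec [74.96 -0.09  0.08] shift [-0.0381 -0.4147 -0.3072] ee [271.9 671.3 241.2] j [-1.28  0.59  0.05  1.61 -0.03  0.94 -0.03] F [-0.6 -0.4  0.7] w 85.3
t 0.1 rotvec [-1.504e+01 -1.200e-01 -1.000e-02] shift [-0.0381 -0.4147 -0.3072] ee [271.9 671.3 241.2] j [-1.28  0.59  0.05  1.61 -0.03  0.94 -0.03] F [-0.6 -0.4  0.7] w 85.3
t 0.1 rotvec [ 1.6496e+02 -1.0000e-02  1.7000e-01] shift [-0.0381 -0.4147 -0.3072] ee [271.9 671.3 241.2] j [-1.28  0.59  0.05  1.61 -0.03  0.94 -0.03] F [-0.6 -0.4  0.7] w 85.3
t 0.1 rotvec [17.96 -0.11  0.03] shift [-0.0381 -0.4147 -0.3072] ee [271.9 671.3 241.2] j [-1.28  0.59  0.05  1.61 -0.03  0.94 -0.03] F [-0.6 -0.4  0.7] w 85.3
[ 547.1 -184.3  172. ] 0.49 [152.36328125, 142.30859375]
[ 547.1 -184.4  172.1] 0.45 [152.41015625, 142.55078125]
[ 547.1 -184.4  172.1] 0.45 [152.46484375, 142.43359375]
[ 547.1 -184.4  172.1] 0.45 [152.45703125, 142.43359375]
```

jog_arm --commands '[[[-3,0,0],[-0.02,-0.038,-0.028],0.5],[[-6,0,0],[-0.04,-0.076,-0.056],0.5],[[-9,0,0],[-0.05,-0.114,-0.084],0.5],[[-12,0,0],[-0.06,-0.152,-0.112],0.5],[[-15,0,0],[-0.06,-0.19,-0.14],0.5]]' --force 40

```text
clock: 0.6
ee_pos: [397.1, 469.6, 303.7]
ee_rot: [-0.469, 0.528, 0.469, 0.53]
wrist_force: [1.0, 0.2, -0.5]
gripper_width: 64.0
```

```bash
python3 - <<'E'
from h import *
azw();az=83
to([541,231,280],Rt([0,0,-1],[np.cos(np.radians(az)),np.sin(np.radians(az)),0]))
E
```

```text
x [ 0.002  0.002 -1.   ] z az 83.07
t 0.6 rotvec [0.07 0.12 0.09] shift [ 0.0235 -0.1716 -0.2195] ee [397.1 469.6 303.7] j [-0.95  0.39  0.01  1.81 -0.    0.95  0.51] F [ 1.   0.2 -0.5] w 64.0
```

jog_arm --commands '[[[0,0,0],[0,-0.03,-0.038],0.5],[[0,0,0],[0,-0.06,-0.076],0.5],[[0,0,0],[0,-0.09,-0.115],0.5],[[0,0,0],[0,-0.12,-0.154],0.5],[[0,0,0],[0.0,-0.15,-0.192],0.5]]'

```text
clock: 1.1
ee_pos: [521.4, 259.8, 302.0]
ee_rot: [-0.468, 0.53, 0.468, 0.53]
wrist_force: [0.9, 0.1, 0.1]
gripper_width: 64.0
```

jog_arm --commands '[[[0,0,0],[0,-0.0216,-0.0275],0.5],[[0,0,0],[0.02,-0.0216,-0.0275],0.5],[[0,0,0],[0.024,-0.0216,-0.0275],0.5]]'

```text
clock: 1.4
ee_pos: [538.3, 229.8, 276.3]
ee_rot: [-0.467, 0.532, 0.468, 0.529]
wrist_force: [-1.1, 1.1, -0.7]
gripper_width: 63.8
```

```bash
python3 - <<'E'
from h import *
azw();az=83
to([541,231,145],Rt([0,0,-1],[np.cos(np.radians(az)),np.sin(np.radians(az)),0]))
for n,(x,y,w,h) in(("scene",(300,100,120,130)),("top",(150,150,110,120))):
    im=robot.read_camera(n)[:,:,::-1];cv2.imwrite(f"pics/{n}1.png",cv2.resize(im[y:y+h,x:x+w],None,fx=4,fy=4,interpolation=cv2.INTER_CUBIC))
E
```

```text
x [-0.004 -0.002 -1.   ] z az 82.77
t 1.4 rotvec [-0.23 -0.15 -0.2 ] shift [ 0.1313 -0.003   0.0019] ee [538.3 229.8 276.3] j [-0.54  0.38  0.07  1.9  -0.04  0.87  1.  ] F [-1.1  1.1 -0.7] w 63.8
```

View pics/scene1.png

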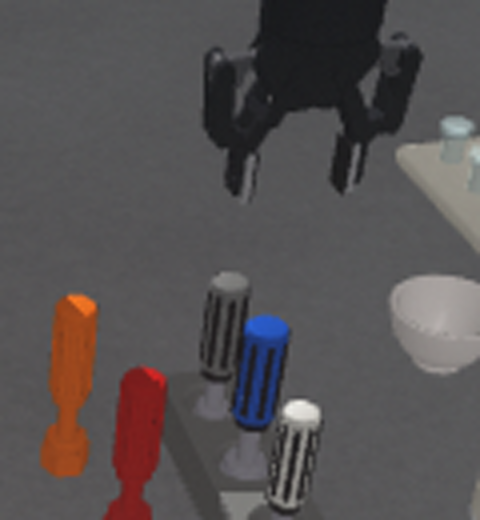

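View pics/top1.png

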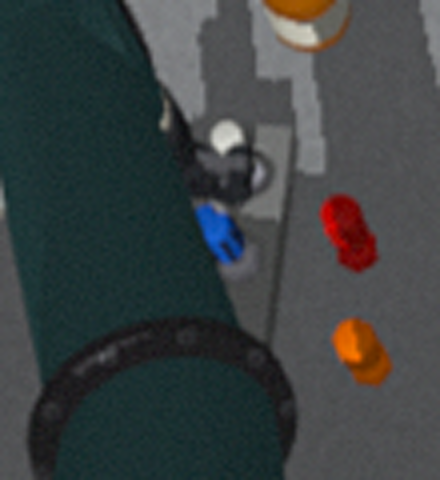

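jog_arm --commands '[[[0,0,0],[0.04,-0.003,0.002],0.5],[[0,0,0],[0.085,-0.003,0.002],0.5],[[0,0,0],[0.125,-0.003,0.002],0.5],[[0,0,0],[0.146,-0.003,0.002],0.5],[[0,0,0],[0.146,-0.003,0.002],0.1]]'

```text
clock: 2.0
ee_pos: [539.6, 234.6, 129.6]
ee_rot: [-0.468, 0.531, 0.47, 0.527]
wrist_force: [-0.2, 0.0, -0.4]
gripper_width: 50.8
```

jog_arm --commands '[[[0,0,0],[0,0,0],-0.5],[[0,0,0],[0,0,0],-0.5],[[0,0,0],[0,0,0],-0.5],[[0,0,0],[0,0,0],-0.5]]' --force 25

```text
clock: 2.4
ee_pos: [542.6, 233.3, 133.5]
ee_rot: [-0.468, 0.53, 0.468, 0.53]
wrist_force: [-1.4, -2.4, 1.8]
gripper_width: 31.7
```

```bash
python3 - <<'E'
from h import *
azw();az=83
to([541,231,130],Rt([0,0,-1],[np.cos(np.radians(az)),np.sin(np.radians(az)),0]))
E
```

```text
x [ 0.001  0.    -1.   ] z az 82.94
t 2.4 rotvec [-0.06  0.01  0.06] shift [ 0.0035  0.0013 -0.0024] ee [542.6 233.3 133.5] j [-0.52  0.57  0.05  2.   -0.05  0.57  1.02] F [-1.4 -2.4  1.8] w 31.7
```

jog_arm --commands '[[[0,0,0],[0,0,0],0.1],[[0,0,0],[0,0,0],0.1],[[-8,0,0],[0,0,0],0.1],[[-16,0,0],[0,0,0],0.1],[[-24,0,0],[0,0,0],0.1]]'

```text
clock: 2.9
ee_pos: [542.9, 234.7, 132.8]
ee_rot: [0.57, -0.418, -0.569, -0.42]
wrist_force: [0.3, -0.4, 0.4]
gripper_width: 47.1
```

jog_arm --commands '[[[-8.5,0,0],[0,0,0],0.1],[[-17,0,0],[0,0,0],0.1],[[-25.5,0,0],[0,0,0],0.1],[[-34,0,0],[0,0,0],0.1],[[-42,0,0],[0,0,0],0.1]]'

```text
clock: 3.4
ee_pos: [543.0, 234.5, 132.9]
ee_rot: [0.682, -0.187, -0.681, -0.188]
wrist_force: [-0.3, -0.7, -0.1]
gripper_width: 46.6
```

jog_arm --commands '[[[-8,0,0],[0,0,0],0.1],[[-16,0,0],[0,0,0],0.1],[[-24,0,0],[0,0,0],0.1],[[-24,0,0],[0,0,0],0.1]]'

```text
clock: 3.8
ee_pos: [543.0, 234.2, 132.7]
ee_rot: [0.706, -0.043, -0.705, -0.044]
wrist_force: [0.3, -0.2, 0.4]
gripper_width: 47.2
```

```bash
python3 - <<'E'
from h import *
azw();az=173
to([542.6,233.3,133],Rt([0,0,-1],[np.cos(np.radians(az)),np.sin(np.radians(az)),0]))
E
```

```text
x [ 0.001  0.002 -1.   ] z az 172.92
t 3.8 rotvec [-0.08 -0.04  0.11] shift [-0.0003  0.0009  0.0003] ee [543.  234.2 132.7] j [-0.21  0.6  -0.39  1.98  0.37  0.63  2.19] F [ 0.3 -0.2  0.4] w 47.2
```

jog_arm --commands '[[[0,0,0],[0,0.0009,0],0.1],[[0,0,0],[0,0.0009,0],-0.5],[[0,0,0],[0,0.0009,0],-0.5],[[0,0,0],[0,0.0009,0],-0.5],[[0,0,0],[0,0.0009,0],-0.5]]' --force 80

```text
clock: 4.3
ee_pos: [542.5, 233.0, 132.8]
ee_rot: [0.706, -0.044, -0.705, -0.044]
wrist_force: [-0.7, -0.4, 3.0]
gripper_width: 30.4
```

```bash
python3 - <<'E'
from h import *
azw();az=173
to([542.6,233.3,133],Rt([0,0,-1],[np.cos(np.radians(az)),np.sin(np.radians(az)),0]))
E
```

```text
x [ 0.001  0.    -1.   ] z az 172.93
t 4.3 rotvec [-0.07 -0.05  0.02] shift [-0.0002 -0.0003 -0.0001] ee [542.5 233.  132.8] j [-0.21  0.59 -0.38  1.99  0.37  0.63  2.19] F [-0.7 -0.4  3. ] w 30.4
```

jog_arm --commands '[[[0,0,0],[-0.025,0,0],-0.5],[[0,0,0],[-0.07,0,0],-0.5],[[0,0,0],[-0.115,0,0],-0.5],[[0,0,0],[-0.16,0,0],-0.5],[[0,0,0],[-0.2,0,0],-0.5]]'

```text
clock: 4.8
ee_pos: [541.5, 232.4, 333.4]
ee_rot: [-0.705, 0.044, 0.706, 0.043]
wrist_force: [0.8, -0.5, -2.7]
gripper_width: 30.2
```

```bash
cat >> h.py <<'E'
A=np.array([-np.sin(.3)*np.cos(np.radians(14.2)),-np.sin(.3)*np.sin(np.radians(14.2)),np.cos(.3)])
PT=np.array([547.1,-184.4,172.1]); L=115.8
def Rp(az): return Rt(-A,[np.cos(np.radians(az)),np.sin(np.radians(az)),0])
def plug(h,az): to(PT+(h+L)*A,Rp(az))
E
python3 - <<'E'
from h import *
azw();plug(30,95);plug(30,173);print(PT+(30+L)*A)
E
```

```text
x [-0.001 -0.    -1.   ] z az 172.96
t 4.8 rotvec [ 76.93   9.3  -16.14] shift [ 0.0222  0.4286 -0.0165] ee [541.5 232.4 333.4] j [-0.11  0.36 -0.49  1.81  0.2   1.02  2.34] F [ 0.8 -0.5 -2.7] w 30.2
t 4.8 rotvec [ 0.85 16.02 -6.38] shift [ 0.0222  0.4286 -0.0165] ee [541.5 232.4 333.4] j [-0.11  0.36 -0.49  1.81  0.2   1.02  2.34] F [ 0.8 -0.5 -2.7] w 30.2
[ 505.32965738 -194.96952159  311.38806011]
```

jog_arm --commands '[[[8,0,0],[0,0.045,0],-0.5],[[16,0,0],[0,0.09,0],-0.5],[[24,0,0],[0,0.135,0],-0.5],[[32,0,0],[0,0.18,0],-0.5],[[40,0,0],[0,0.225,0],-0.5]]'

```text
clock: 5.3
ee_pos: [513.0, 7.6, 331.2]
ee_rot: [-0.647, 0.284, 0.648, 0.284]
wrist_force: [-0.7, 0.0, -3.1]
gripper_width: 30.4
```

```bash
python3 - <<'E'
from h import *
azw();plug(45,95)
E
```

```text
x [-0.002 -0.    -1.   ] z az 132.63
t 5.3 rotvec [ 36.94   3.02 -17.35] shift [ 0.0056  0.1467 -0.1417] ee [513.    7.6 331.2] j [ 0.14  0.23 -0.29  1.97  0.08  0.95  2.12] F [-0.7  0.  -3.1] w 30.4
```

jog_arm --commands '[[[7,0.6,-3.4],[0,0.0295,-0.0285],-0.5],[[14,1.2,-6.8],[0,0.059,-0.057],-0.5],[[21,1.8,-10.2],[0,0.0885,-0.085],-0.5],[[28,2.4,-13.6],[0,0.118,-0.1135],-0.5],[[34,3,-17],[0.003,0.146,-0.141],-0.5]]'

```text
clock: 5.8
ee_pos: [502.3, -195.0, 328.6]
ee_rot: [0.587, -0.37, -0.471, -0.544]
wrist_force: [0.9, 0.8, -3.9]
gripper_width: 30.4
```

jog_arm --commands '[[[0,0,0],[0,0,0],-0.5],[[0,0,0],[0,0,0],-0.5]]'

```text
clock: 6.0
ee_pos: [501.8, -194.1, 327.7]
ee_rot: [0.587, -0.37, -0.473, -0.543]
wrist_force: [0.7, 0.4, -3.1]
gripper_width: 30.0
```

```bash
python3 - <<'E'
from h import *
azw();plug(45,95);plug(25,95)
for n,(x,y,w,h) in(("scene",(160,130,140,140)),("top",(270,130,120,120))):
    im=robot.read_camera(n)[:,:,::-1];cv2.imwrite(f"pics/{n}2.png",im);cv2.imwrite(f"pics/{n}2c.png",cv2.resize(im[y:y+h,x:x+w],None,fx=4,fy=4,interpolation=cv2.INTER_CUBIC))
E
```

```text
x [ 0.278  0.08  -0.957] z az 98.84
t 6.0 rotvec [ 3.03  0.5  -0.45] shift [ 0.0016  0.0016 -0.0019] ee [ 501.8 -194.1  327.7] j [ 0.5   0.18 -0.13  2.08 -0.25  0.66  2.27] F [ 0.7  0.4 -3.1] w 30.0
t 6.0 rotvec [ 3.03  0.5  -0.45] shift [ 0.0216  0.0014 -0.0021] ee [ 501.8 -194.1  327.7] j [ 0.5   0.18 -0.13  2.08 -0.25  0.66  2.27] F [ 0.7  0.4 -3.1] w 30.0
```

View pics/scene2c.png

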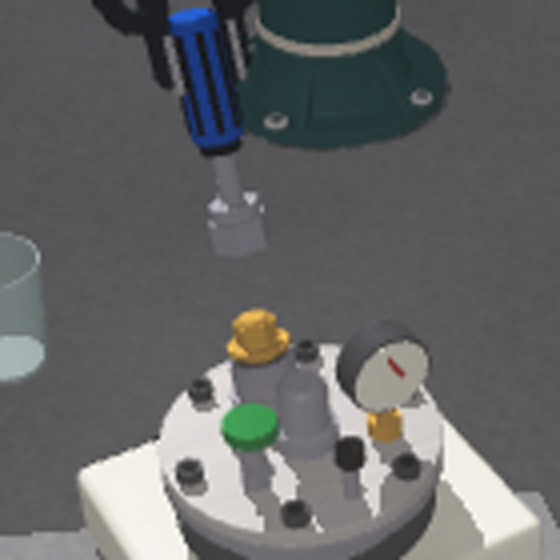

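View pics/top2c.png

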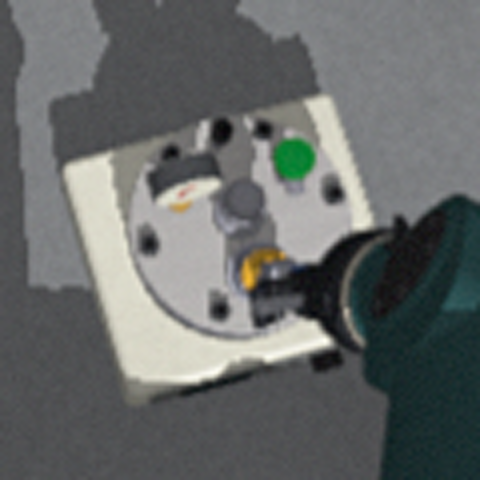

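```bash
python3 - <<'E'
from h import *
s,e,r=st();x=r.as_matrix()[:,0]
c=lambda q:(q-[160,130]+0.5)*4-0.5
for d in(L-150+0,L-70,L-30,L): print(d,c(proj("scene",e+d*x)[0]).round(1))
b=c(proj("scene",cyl(e+L*x,-x,[(0,17.8)])));print("bottom bbox",b.min(0),b.max(0))
print("PT",c(proj("scene",[PT,PT-18*A,PT+30*A])))
im=cv2.imread("pics/scene2.png");m=cv2.inRange(cv2.cvtColor(im,cv2.COLOR_BGR2HSV),(105,120,50),(130,255,255))
_,cc,sst=comp(m,(195,125,40,50));print("blue cen",c(cc),sst)
print("pred",c(hullcen("scene",cyl(e+L*x,-x,[(73,16),(150,16)]))))
g=cv2.resize(im[170:225,205:260],None,fx=10,fy=10,interpolation=cv2.INTER_CUBIC);cv2.imwrite("pics/c5.png",g)
E
```

```text
-34.2 [191.6  13. ]
45.8 [221.6 141. ]
85.8 [235.9 201.9]
115.8 [246.3 246.4]
bottom bbox [218.20867998 235.18146972] [274.33107298 257.98994574]
PT [[252.14141546 314.99405217]
 [257.91630627 340.38403359]
 [242.3416266  271.90813671]]
blue cen [206.09347181  76.65727003] [202 132  19  35 337]
pred [206.10188421  75.01500392]
```

View pics/c5.png

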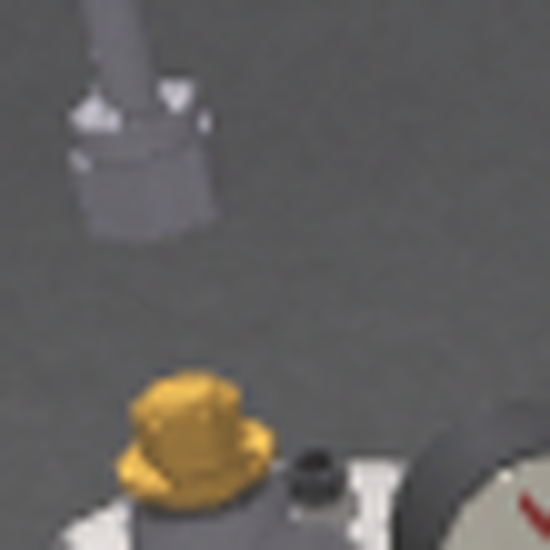

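```bash
python3 - <<'E'
from h import *
s,e,r=st();M=r.as_matrix();x=M[:,0]
o=proj("scene",e+L*x)[0]
for i in(1,2): print("tool","xyz"[i],"px per 10mm",(proj("scene",e+L*x+10*M[:,i])[0]-o).round(2))
a=cv2.imread("pics/scene0.png").astype(int);b=cv2.imread("pics/scene2.png").astype(int)
d=cv2.GaussianBlur(np.abs(a-b).sum(2).astype(np.float32),(3,3),0)
for row in range(134,196,3):
    c=np.where(d[row,195:240]>28)[0]+195
    # predicted axis px at this row
    t=np.linspace(-40,120,400);P=proj("scene",e+t[:,None]*x);pc=np.interp(row,P[:,1],P[:,0]);tt=np.interp(row,P[:,1],t)
    print(row,(c.min(),c.max(),(c.min()+c.max())/2) if len(c) else None,"pred",pc.round(2),"d",tt.round(0))
E
```

```text
tool y px per 10mm [-1.28 -1.07]
tool z px per 10mm [ 3.71 -1.18]
134 (np.int64(195), np.int64(221), np.float64(208.0)) pred 207.8 d -31.0
137 (np.int64(195), np.int64(221), np.float64(208.0)) pred 208.5 d -24.0
140 (np.int64(195), np.int64(222), np.float64(208.5)) pred 209.2 d -17.0
143 (np.int64(196), np.int64(223), np.float64(209.5)) pred 209.9 d -9.0
146 (np.int64(197), np.int64(221), np.float64(209.0)) pred 210.61 d -2.0
149 (np.int64(198), np.int64(221), np.float64(209.5)) pred 211.31 d 5.0
152 (np.int64(200), np.int64(218), np.float64(209.0)) pred 212.01 d 13.0
155 (np.int64(204), np.int64(219), np.float64(211.5)) pred 212.72 d 21.0
158 (np.int64(205), np.int64(219), np.float64(212.0)) pred 213.42 d 28.0
161 (np.int64(206), np.int64(220), np.float64(213.0)) pred 214.12 d 36.0
164 (np.int64(207), np.int64(220), np.float64(213.5)) pred 214.82 d 44.0
167 (np.int64(209), np.int64(220), np.float64(214.5)) pred 215.53 d 51.0
170 (np.int64(213), np.int64(218), np.float64(215.5)) pred 216.23 d 59.0
173 (np.int64(214), np.int64(218), np.float64(216.0)) pred 216.93 d 67.0
176 (np.int64(214), np.int64(219), np.float64(216.5)) pred 217.63 d 75.0
179 (np.int64(213), np.int64(224), np.float64(218.5)) pred 218.34 d 83.0
182 (np.int64(211), np.int64(226), np.float64(218.5)) pred 219.04 d 91.0
185 (np.int64(211), np.int64(225), np.float64(218.0)) pred 219.74 d 99.0
188 (np.int64(212), np.int64(225), np.float64(218.5)) pred 220.45 d 107.0
191 (np.int64(213), np.int64(225), np.float64(219.0)) pred 221.15 d 115.0
194 None pred 221.56 d 120.0
```

```bash
python3 - <<'E'
from h import *
tr=np.array([542.5,233,17.])
for n,o in(("scene",(364.76,191.2)),("top",(203.32,207.44))):
    e=hullcen(n,cyl(tr,[0,0,1],[(70,16),(150,16)]));print(n,"bias pred-obs",(e-o).round(2))
for bs,bt in(((0,0),(0,0)),((1.4,0),(0,0)),((1.4,0),(-.7,0)),((1.4,-.4),(-.4,-.3)),((1.8,0),(-.7,0))):
  o={"scene":np.array([223.79,213.92])+bs,"top":np.array([336.25,198.05])+bt}
  # offset from brass centroid to plug_top projections at PT
  def cen(n,p):
    K=16;c0=proj(n,p)[0].astype(int)-20;im=np.zeros((40*K,40*K),np.uint8)
    for secs in ([(0,9.2),(-3,12.7)],[(-3,12.7),(-18,12.7)],[(-18,20.5),(-23,20.5)]):
        cv2.fillConvexPoly(im,cv2.convexHull(((proj(n,cyl(p,A,secs))-c0)*K).astype(np.float32)).astype(int),255)
    M=cv2.moments(im,True);return np.array([M['m10'],M['m01']])/M['m00']/K+c0
  print(bs,bt,tri(*[o[n]-cen(n,PT)+proj(n,PT)[0] for n in("scene","top")]))
E
```

```text
scene bias pred-obs [1.16 0.62]
top bias pred-obs [-0.72  0.05]
(0, 0) (0, 0) (array([ 547.11269718, -184.40901031,  172.06737967]), np.float64(0.45422930890704905))
(1.4, 0) (0, 0) (array([ 547.5042956 , -182.68377784,  172.00144373]), np.float64(3.0806401337266527))
(1.4, 0) (-0.7, 0) (array([ 547.44006106, -181.63150631,  171.66138274]), np.float64(1.0120546438553697))
(1.4, -0.4) (-0.4, -0.3) (array([ 547.97549497, -181.97931317,  173.45683128]), np.float64(1.7120839327271309))
(1.8, 0) (-0.7, 0) (array([ 547.55290897, -181.13836261,  171.64268423]), np.float64(2.02296450504116))
```

```bash
sed -i 's/^PT=np.array.*; L/PT=np.array([547.4,-181.6,171.7]); L/' h.py; python3 - <<'E'
from h import *
plug(20,96);plug(8,96)
E
```

```text
t 6.1 rotvec [ 2.38  0.57 -0.35] shift [ 0.0273  0.003  -0.0017] ee [ 503.5 -191.6  328.5] j [ 0.5   0.18 -0.14  2.07 -0.25  0.66  2.27] F [-0.1 -0.3 -3.3] w 30.4
t 6.1 rotvec [ 2.38  0.57 -0.35] shift [ 0.0393  0.003  -0.0018] ee [ 503.5 -191.6  328.5] j [ 0.5   0.18 -0.14  2.07 -0.25  0.66  2.27] F [-0.1 -0.3 -3.3] w 30.4
```

```bash
python3 - <<'E'
from h import *
for k in range(2):
    s,e,r=st();print(e.round(2),np.round(s["dq"],3).tolist());b=robot.read_camera("scene")[:,:,::-1].astype(int)
    s2,e2,r2=st();e=(e+e2)/2 if k==9 else e
    x=r.as_matrix()[:,0];a=cv2.imread("pics/scene0.png").astype(int)
    d=cv2.GaussianBlur(np.abs(a-b).sum(2).astype(np.float32),(3,3),0)
    out=[]
    for row in range(155,195,3):
        c=np.where(d[row,195:240]>28)[0]+195
        t=np.linspace(-40,120,400);P=proj("scene",e+t[:,None]*x);pc=np.interp(row,P[:,1],P[:,0]);out.append(round((c.min()+c.max())/2-pc,2) if len(c) else None)
    print(out)
    m=cv2.inRange(cv2.cvtColor(b.astype(np.uint8),cv2.COLOR_BGR2HSV),(105,120,50),(130,255,255))
    print(comp(m,(195,125,40,50))[1]-hullcen("scene",cyl(e+L*x,-x,[(73,16),(150,16)])))
cv2.imwrite("pics/scene3.png",b)
E
```

```text
[ 503.46 -191.56  328.51] [-0.016, -0.004, -0.012, -0.008, 0.0, -0.002, 0.001]
[np.float64(0.28), np.float64(-0.42), np.float64(-0.12), np.float64(-0.32), np.float64(-0.03), np.float64(0.27), np.float64(0.07), np.float64(0.37), np.float64(1.66), np.float64(0.46), np.float64(-0.24), np.float64(-0.45), np.float64(-0.65), None]
[1.21129365 0.42124902]
[ 503.91 -191.24  328.82] [-0.008, -0.002, -0.003, -0.007, 0.001, -0.004, 0.001]
[np.float64(0.12), np.float64(-0.59), np.float64(-0.29), np.float64(0.01), np.float64(-0.19), np.float64(0.11), np.float64(-0.1), np.float64(0.2), np.float64(1.5), np.float64(0.8), np.float64(-0.41), np.float64(-0.11), np.float64(-0.31), None]
[1.19508685 0.55018278][ WARN:0@2.169] global loadsave.cpp:1063 imwrite_ Unsupported depth image for selected encoder is fallbacked to CV_8U.
```

```bash
sed -i 's/^PT=np.array.*; L/PT=np.array([547.2,-184.0,172.0]); L/' h.py; python3 - <<'E'
from h import *
plug(10,96)
E
```

```text
t 6.2 rotvec [ 2.47  0.55 -0.29] shift [ 0.037   0.0043 -0.0044] ee [ 504.2 -191.2  329. ] j [ 0.5   0.18 -0.14  2.07 -0.25  0.66  2.27] F [-1.8 -0.3 -3.3] w 30.1
```

jog_arm --commands '[[[2,0.5,-0.3],[0.012,0.004,-0.004],-0.5],[[2,0.5,-0.3],[0.025,0.004,-0.004],-0.5],[[2,0.5,-0.3],[0.036,0.004,-0.004],-0.5],[[2,0.5,-0.3],[0.036,0.004,-0.004],-0.5],[[2,0.5,-0.3],[0.036,0.004,-0.004],-0.5]]' --force 100

```text
clock: 6.7
ee_pos: [511.0, -194.3, 293.1]
ee_rot: [0.582, -0.377, -0.463, -0.552]
wrist_force: [-0.2, -0.0, -3.0]
gripper_width: 30.2
```

```bash
python3 - <<'E'
from h import *
plug(5,96)
im=robot.read_camera("scene")[:,:,::-1];s,e,r=st();x=r.as_matrix()[:,0]
print(proj("scene",[e+L*x,PT]))
cv2.imwrite("pics/scene4.png",cv2.resize(im[160:230,190:260],None,fx=8,fy=8,interpolation=cv2.INTER_CUBIC))
im=robot.read_camera("top")[:,:,::-1]
cv2.imwrite("pics/top4.png",cv2.resize(im[165:225,305:365],None,fx=8,fy=8,interpolation=cv2.INTER_CUBIC))
plug(5,96)
E
```

```text
t 6.7 rotvec [0.33 0.01 0.02] shift [0.0061 0.     0.0011] ee [ 511.  -194.3  293.1] j [ 0.49  0.23 -0.14  2.11 -0.26  0.57  2.25] F [-0.2 -0.  -3. ] w 30.2
[[221.35177287 204.51552278]
 [222.82608266 208.39747759]]
t 6.8 rotvec [ 0.29 -0.06  0.1 ] shift [0.0068 0.0004 0.0017] ee [ 511.2 -194.9  294. ] j [ 0.49  0.23 -0.14  2.11 -0.26  0.57  2.25] F [-0.2  0.3 -3.3] w 30.2
```

View pics/scene4.png

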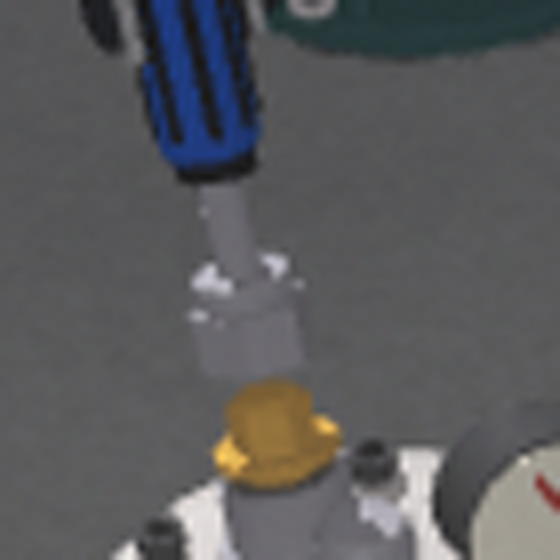

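View pics/top4.png

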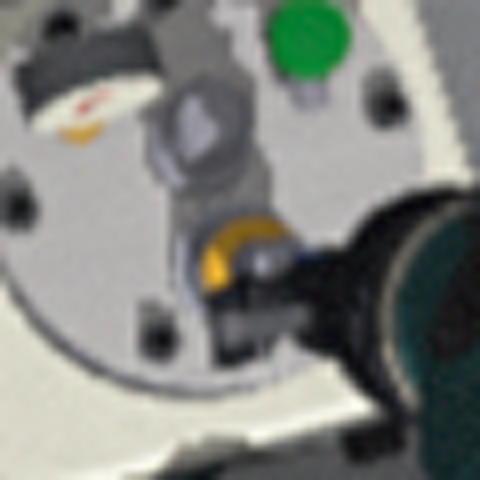

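jog_arm --commands '[[[0,0,0],[0.002,0,0.002],-0.5],[[0,0,0],[0.005,0,0.0027],-0.5],[[0,0,0],[0.008,0,0.0027],-0.5],[[0,0,0],[0.008,0,0.0027],-0.5],[[0,0,0],[0.008,0,0.0027],-0.5]]'

```text
clock: 7.3
ee_pos: [512.7, -191.7, 285.9]
ee_rot: [0.582, -0.377, -0.462, -0.553]
wrist_force: [-0.3, -0.9, -2.7]
gripper_width: 30.1
```

```bash
cat >> h.py <<'E'
def rel(az=None):
    s,e,r=st();x=r.as_matrix()[:,0];b=e+L*x-PT
    F=np.asarray(s["wrist_force"])-[0,0,-3.1];T=np.asarray(s["wrist_torque"])
    print("t",round(s["clock"],2),"h %.1f"%(b@A),"lat tool yz",r.inv().apply(b-A*(b@A))[1:].round(1),"tilt",np.degrees(np.arccos(-x@A)).round(2),"F tool",r.inv().apply(F).round(1),"T tool",r.inv().apply(T).round(2),"j7",round(s["joint_positions"][6],2),"w",round(s["gripper_width"],1));azw()
E
python3 -c "
from h import *
rel();plug(-3,96)"
```

```text
t 7.3 h 3.5 lat tool yz [0.1 0.9] tilt 0.07 F tool [-0.5  0.2 -0.9] T tool [-0.04  0.07  0.57] j7 2.24 w 30.1
x [ 0.287  0.072 -0.955] z az 96.95
t 7.3 rotvec [ 0.26 -0.05  0.05] shift [ 0.0065 -0.0002 -0.001 ] ee [ 512.7 -191.7  285.9] j [ 0.48  0.24 -0.14  2.12 -0.26  0.55  2.24] F [-0.3 -0.9 -2.7] w 30.1
```

Now pressing gently, 1 mm per row.

jog_arm --commands '[[[0,0,0],[0.0015,0,0],-0.5],[[0,0,0],[0.003,0,0],-0.5],[[0,0,0],[0.0045,0,0],-0.5],[[0,0,0],[0.006,0,0],-0.5],[[0,0,0],[0.007,0,0],-0.5]]'

```text
clock: 7.8
ee_pos: [515.0, -191.8, 282.1]
ee_rot: [0.582, -0.377, -0.462, -0.553]
wrist_force: [-12.3, 1.5, 20.9]
gripper_width: 30.4
```

```bash
python3 -c "
from h import *
rel()"
```

```text
t 7.8 h -0.8 lat tool yz [-1.2  0.3] tilt 0.18 F tool [-26.4   4.4   3.9] T tool [ 0.1  -0.75  1.63] j7 2.25 w 30.4
x [ 0.289  0.071 -0.955] z az 96.91
```

jog_arm --commands '[[[0,0,0],[-0.001,0,0],-0.5],[[3,0,0],[-0.001,0,0],-0.5],[[6,0,0],[-0.001,0,0],-0.5],[[9,0,0],[-0.001,0,0],-0.5],[[9,0,0],[-0.001,0,0],-0.5]]'

```text
clock: 8.3
ee_pos: [515.6, -191.3, 282.8]
ee_rot: [-0.537, 0.412, 0.43, 0.597]
wrist_force: [-5.3, 0.2, 9.6]
gripper_width: 30.0
```

```bash
python3 -c "
from h import *
rel()
im=robot.read_camera('scene')[:,:,::-1]
cv2.imwrite('pics/scene5.png',cv2.resize(im[160:230,190:260],None,fx=8,fy=8,interpolation=cv2.INTER_CUBIC))
rel()"
```

```text
t 8.3 h -0.4 lat tool yz [-2.   1.1] tilt 0.27 F tool [-13.7   1.4   1.1] T tool [ 0.01 -0.41  0.77] j7 2.11 w 30.0
x [ 0.291  0.071 -0.954] z az 88.28
t 8.35 h -0.4 lat tool yz [-2.   1.1] tilt 0.27 F tool [-14.5   0.7   2.1] T tool [ 0.02 -0.41  0.8 ] j7 2.11 w 30.1
x [ 0.291  0.071 -0.954] z az 88.32
```

View pics/scene5.png

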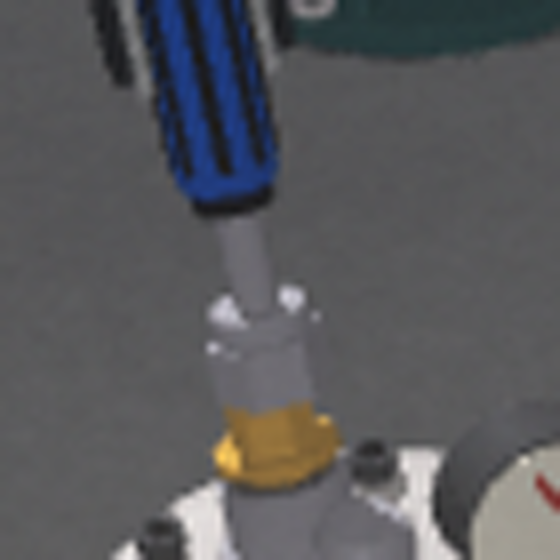

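jog_arm --commands '[[[4,0,0],[0,0,0],-0.5],[[8,0,0],[0,0,0],-0.5],[[12,0,0],[0,0,0],-0.5],[[12,0,0],[0,0,0],-0.5]]'

```text
clock: 8.75
ee_pos: [516.3, -192.4, 282.0]
ee_rot: [-0.473, 0.454, 0.384, 0.65]
wrist_force: [-0.3, -1.7, 1.3]
gripper_width: 30.1
```

```bash
python3 -c "
from h import *
rel()"
```

```text
t 8.75 h -1.3 lat tool yz [-2.8  0.2] tilt 0.41 F tool [-4.4 -1.4 -1.1] T tool [-0.05  0.52 -0.17] j7 1.93 w 30.1
x [ 0.292  0.069 -0.954] z az 76.71
```

jog_arm --commands '[[[0,0,0],[0.0015,0,0],-0.5],[[0,0,0],[0.003,0,0],-0.5],[[0,0,0],[0.003,0,0],-0.5]]'

```text
clock: 9.05
ee_pos: [517.2, -193.2, 280.1]
ee_rot: [-0.473, 0.454, 0.383, 0.65]
wrist_force: [-5.3, -2.9, 12.3]
gripper_width: 30.1
```

```bash
python3 -c "
from h import *
rel()"
```

```text
t 9.05 h -3.3 lat tool yz [-3.4 -0.7] tilt 0.46 F tool [-16.5   0.   -1.8] T tool [0.02 0.62 0.16] j7 1.93 w 30.1
x [ 0.293  0.068 -0.954] z az 76.69
```

jog_arm --commands '[[[4,0,0],[0,0,0],-0.5],[[8,0,0],[0,0,0],-0.5],[[12,0,0],[0,0,0],-0.5],[[12,0,0],[0,0,0],-0.5]]'

```text
clock: 9.45
ee_pos: [517.4, -193.7, 279.8]
ee_rot: [-0.403, 0.492, 0.333, 0.696]
wrist_force: [-2.9, -3.0, 9.7]
gripper_width: 30.1
```

```bash
python3 -c "
from h import *
rel()"
```

```text
t 9.45 h -3.6 lat tool yz [-3.9 -0.4] tilt 0.53 F tool [-13.3  -1.8  -1.4] T tool [-0.07  0.89 -0.28] j7 1.74 w 30.1
x [ 0.294  0.067 -0.954] z az 64.88
```

jog_arm --commands '[[[4,0,0],[0,0,0],-0.5],[[8,0,0],[0,0,0],-0.5],[[12,0,0],[0,0,0],-0.5],[[12,0,0],[0,0,0],-0.5]]'

```text
clock: 9.85
ee_pos: [516.7, -194.2, 278.4]
ee_rot: [-0.328, 0.525, 0.28, 0.734]
wrist_force: [0.8, -5.1, -0.3]
gripper_width: 30.2
```

```bash
python3 -c "
from h import *
rel()"
```

```text
t 9.85 h -4.7 lat tool yz [-3.3 -0.9] tilt 0.49 F tool [-2.8 -4.4 -2.8] T tool [ 0.01  1.44 -1.23] j7 1.56 w 30.2
x [ 0.292  0.066 -0.954] z az 52.87
```

jog_arm --commands '[[[0,0,0],[0.0015,0,0],-0.5],[[0,0,0],[0.003,0,0],-0.5],[[0,0,0],[0.0035,0,0],-0.5],[[0,0,0],[0.0035,0,0],-0.5]]'

```text
clock: 10.25
ee_pos: [517.9, -194.2, 274.8]
ee_rot: [-0.329, 0.525, 0.28, 0.734]
wrist_force: [0.9, -5.8, 0.4]
gripper_width: 30.0
```

```bash
python3 -c "
from h import *
rel()"
```

```text
t 10.25 h -8.5 lat tool yz [-3.7 -1.1] tilt 0.51 F tool [-3.5 -5.  -3.2] T tool [-0.03  1.4  -1.35] j7 1.57 w 30.0
x [ 0.292  0.066 -0.954] z az 52.94
```

jog_arm --commands '[[[0,0,0],[0.002,-0.0004,-0.0003],-0.5],[[0,0,0],[0.004,-0.0008,-0.0005],-0.5],[[0,0,0],[0.006,-0.0008,-0.0005],-0.5],[[0,0,0],[0.008,-0.0008,-0.0005],-0.5],[[0,0,0],[0.0085,-0.0008,-0.0005],-0.5]]'

```text
clock: 10.75
ee_pos: [520.6, -194.0, 266.5]
ee_rot: [-0.328, 0.525, 0.28, 0.734]
wrist_force: [1.0, -5.0, 1.0]
gripper_width: 30.2
```

```bash
python3 -c "
from h import *
rel()"
```

```text
t 10.75 h -17.2 lat tool yz [-4.1 -1.3] tilt 0.46 F tool [-4.  -4.7 -2.3] T tool [-0.05  1.24 -1.29] j7 1.57 w 30.2
x [ 0.292  0.067 -0.954] z az 52.94
```

jog_arm --commands '[[[0,0,0],[0.001,-0.0005,-0.0002],-0.5],[[0,0,0],[0.002,-0.0005,-0.0002],-0.5],[[0,0,0],[0.003,-0.0005,-0.0002],-0.5],[[0,0,0],[0.003,-0.0005,-0.0002],-0.5]]'

```text
clock: 11.15
ee_pos: [521.6, -194.6, 265.9]
ee_rot: [-0.328, 0.525, 0.28, 0.734]
wrist_force: [-5.4, -4.8, 15.8]
gripper_width: 30.5
```

```bash
python3 -c "
from h import *
rel()
im=robot.read_camera('scene')[:,:,::-1]
cv2.imwrite('pics/scene6.png',cv2.resize(im[160:230,190:260],None,fx=8,fy=8,interpolation=cv2.INTER_CUBIC))"
```

```text
t 11.15 h -18.0 lat tool yz [-5.1 -1.3] tilt 0.49 F tool [-19.9  -2.5  -2.4] T tool [-0.02  1.32 -0.33] j7 1.58 w 30.5
x [ 0.293  0.067 -0.954] z az 52.92
```

View pics/scene6.png

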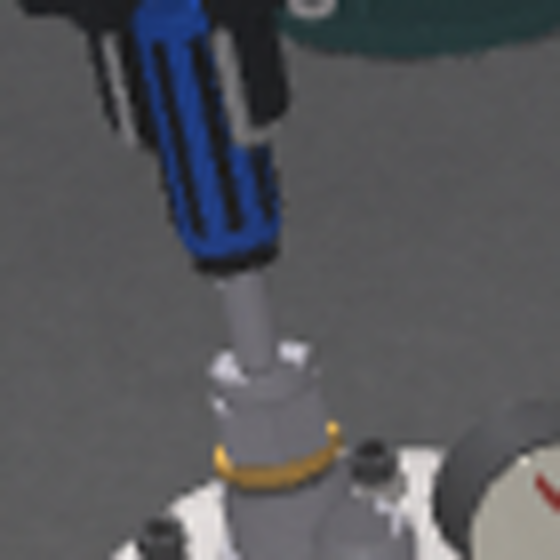

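jog_arm --commands '[[[5,0,0],[0,0,0],-0.5],[[10,0,0],[0,0,0],-0.5],[[15,0,0],[0.0001,0,0],-0.5],[[20,0,0],[0.0002,0,0],-0.5],[[25,0,0],[0.0004,0,0],-0.5]]'

```text
clock: 11.7
ee_pos: [520.9, -195.0, 264.8]
ee_rot: [-0.16, 0.574, 0.159, 0.787]
wrist_force: [-6.1, -6.6, 12.2]
gripper_width: 29.8
```

```bash
python3 -c "
from h import *
rel()"
```

```text
t 11.7 h -18.8 lat tool yz [-5.1 -0.2] tilt 0.45 F tool [-16.9  -4.4  -3.7] T tool [-0.09  1.48 -1.02] j7 1.2 w 29.8
x [ 0.292  0.067 -0.954] z az 27.02
```

jog_arm --commands '[[[6,0,0],[0.0002,-0.0002,-0.0003],-0.5],[[12,0,0],[0.0004,-0.0004,-0.0003],-0.5],[[18,0,0],[0.0006,-0.0004,-0.0003],-0.5],[[24,0,0],[0.0008,-0.0004,-0.0003],-0.5],[[30,0,0],[0.0009,-0.0004,-0.0003],-0.5]]'

```text
clock: 12.2
ee_pos: [520.3, -195.2, 263.5]
ee_rot: [0.05, 0.596, 0.005, 0.802]
wrist_force: [-7.3, -5.5, 11.9]
gripper_width: 30.0
```

```bash
python3 -c "
from h import *
rel()"
```

```text
t 12.2 h -19.8 lat tool yz [-4.8  1.3] tilt 0.37 F tool [-16.9  -4.6  -2.3] T tool [-0.18  1.03 -1.53] j7 0.76 w 30.0
x [ 0.29   0.067 -0.955] z az -4.4
```

jog_arm --commands '[[[6,0,0],[0.0002,-0.0002,-0.0002],-0.5],[[12,0,0],[0.0004,-0.0004,-0.0003],-0.5],[[18,0,0],[0.0006,-0.0004,-0.0003],-0.5],[[24,0,0],[0.0008,-0.0004,-0.0003],-0.5],[[30,0,0],[0.001,-0.0004,-0.0003],-0.5]]'

```text
clock: 12.7
ee_pos: [519.6, -195.0, 262.3]
ee_rot: [0.256, 0.577, -0.149, 0.761]
wrist_force: [-7.6, -3.7, 13.8]
gripper_width: 30.2
```

```bash
python3 -c "
from h import *
rel()"
```

```text
t 12.7 h -20.9 lat tool yz [-3.9  2.4] tilt 0.26 F tool [-18.6  -3.3  -0.6] T tool [-0.08  0.52 -1.64] j7 0.31 w 30.2
x [ 0.289  0.069 -0.955] z az -34.96
```

jog_arm --commands '[[[6,0,0],[0.0002,-0.0002,0],-0.5],[[12,0,0],[0.0004,-0.0004,0],-0.5],[[18,0,0],[0.0006,-0.0004,0],-0.5],[[24,0,0],[0.0008,-0.0004,0],-0.5],[[30,0,0],[0.001,-0.0004,0],-0.5]]'

```text
clock: 13.2
ee_pos: [519.2, -194.4, 261.1]
ee_rot: [0.444, 0.52, -0.293, 0.668]
wrist_force: [-10.0, -3.9, 17.0]
gripper_width: 29.6
```

```bash
python3 -c "
from h import *
rel()"
```

```text
t 13.2 h -21.9 lat tool yz [-2.6  2.9] tilt 0.13 F tool [-22.4  -4.4   0.5] T tool [-0.09  0.08 -1.68] j7 -0.13 w 29.6
x [ 0.288  0.071 -0.955] z az -64.17
```

jog_arm --commands '[[[6,0,0],[0.0002,-0.0002,0],-0.5],[[12,0,0],[0.0004,-0.0003,0],-0.5],[[18,0,0],[0.0006,-0.0003,0],-0.5],[[24,0,0],[0.0008,-0.0003,0],-0.5]]'

```text
clock: 13.6
ee_pos: [519.1, -193.7, 260.2]
ee_rot: [0.574, 0.448, -0.394, 0.561]
wrist_force: [-9.4, -2.4, 17.9]
gripper_width: 30.3
```

```bash
python3 -c "
from h import *
rel()"
```

```text
t 13.6 h -22.7 lat tool yz [-1.6  2.9] tilt 0.07 F tool [-22.9  -3.    0.7] T tool [-0.09 -0.21 -1.6 ] j7 -0.48 w 30.3
x [ 0.288  0.073 -0.955] z az -87.08
```

jog_arm --commands '[[[5,0,0],[0.0001,-0.0002,0],-0.5],[[10,0,0],[0.0002,-0.0003,0],-0.5],[[15,0,0],[0.0003,-0.0003,0],-0.5],[[15,0,0],[0.0003,-0.0003,0],-0.5]]'

```text
clock: 14.0
ee_pos: [519.1, -193.1, 259.8]
ee_rot: [0.641, 0.394, -0.448, 0.482]
wrist_force: [-10.7, -1.0, 19.1]
gripper_width: 30.1
```

```bash
python3 -c "
from h import *
rel()"
```

```text
t 14.0 h -23.2 lat tool yz [-1.   2.6] tilt 0.08 F tool [-24.3  -3.9   0.1] T tool [-0.05 -0.35 -1.39] j7 -0.7 w 30.1
x [ 0.287  0.073 -0.955] z az -101.35
```

jog_arm --commands '[[[5,0,0],[0.0001,-0.0002,0],-0.5],[[10,0,0],[0.0002,-0.0003,0],-0.5],[[15,0,0],[0.0003,-0.0003,0],-0.5],[[15,0,0],[0.0003,-0.0003,0],-0.5]]'

```text
clock: 14.4
ee_pos: [519.4, -192.4, 259.9]
ee_rot: [0.697, 0.335, -0.494, 0.397]
wrist_force: [-11.1, -1.5, 22.3]
gripper_width: 30.2
```

```bash
python3 -c "
from h import *
rel()"
```

```text
t 14.4 h -23.3 lat tool yz [-0.5  2. ] tilt 0.09 F tool [-27.5  -3.2   1.1] T tool [-1.35 -0.4  -1.45] j7 -0.91 w 30.2
x [ 0.287  0.074 -0.955] z az -115.58
```

jog_arm --commands '[[[-2,0,0],[-0.001,0,0],-0.5],[[-5,0,0],[-0.002,0,0],-0.5],[[-5,0,0],[-0.0025,0,0],-0.5]]'

```text
clock: 14.7
ee_pos: [518.5, -192.0, 260.1]
ee_rot: [0.68, 0.354, -0.481, 0.425]
wrist_force: [-0.8, -1.4, 0.5]
gripper_width: 30.3
```

```bash
python3 -c "
from h import *
rel()
im=robot.read_camera('scene')[:,:,::-1]
cv2.imwrite('pics/scene7.png',cv2.resize(im[160:230,190:260],None,fx=8,fy=8,interpolation=cv2.INTER_CUBIC))"
```

```text
t 14.7 h -22.8 lat tool yz [-1.6  2. ] tilt 0.03 F tool [-3.7  0.7  0.9] T tool [-0.22 -0.74 -0.4 ] j7 -0.85 w 30.3
x [ 0.286  0.073 -0.955] z az -111.03
```

View pics/scene7.png

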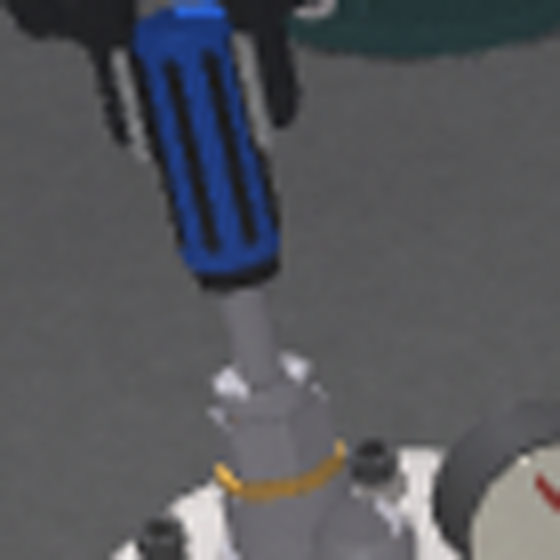

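The collar now sits about 12 crop px lower, and the torque spiked at the stop, so it looks home. I'm withdrawing along the port axis.

jog_arm --commands '[[[0,0,0],[-0.005,0,0],-0.5],[[0,0,0],[-0.012,0,0],-0.5],[[0,0,0],[-0.02,0,0],-0.5],[[0,0,0],[-0.035,0,0],-0.5],[[0,0,0],[-0.06,0,0],-0.5]]'

```text
clock: 15.25
ee_pos: [500.6, -193.3, 314.6]
ee_rot: [0.679, 0.357, -0.483, 0.423]
wrist_force: [-0.3, 0.5, -2.0]
gripper_width: 30.0
```

```bash
python3 -c "
from h import *
rel()
im=robot.read_camera('scene')[:,:,::-1]
cv2.imwrite('pics/scene8.png',cv2.resize(im[130:230,180:280],None,fx=6,fy=6,interpolation=cv2.INTER_CUBIC))
az=-97;to([542.5,233,335],Rt([0,0,-1],[np.cos(np.radians(az)),np.sin(np.radians(az)),0]))"
```

```text
t 15.25 h 34.5 lat tool yz [-5.1 -0.1] tilt 0.5 F tool [-1.1 -0.2 -0.6] T tool [ 0.02 -0.24 -0.4 ] j7 -1.01 w 30.0
x [ 0.279  0.076 -0.957] z az -111.08
t 15.3 rotvec [-15.31  -8.4  -15.1 ] shift [ 0.0284 -0.1275 -0.4112] ee [ 501.5 -196.3  319.4] j [-0.32  0.25  0.87  2.12 -0.62  0.73 -1.01] F [-0.  -1.8 -0.4] w 29.8
```

View pics/scene8.png

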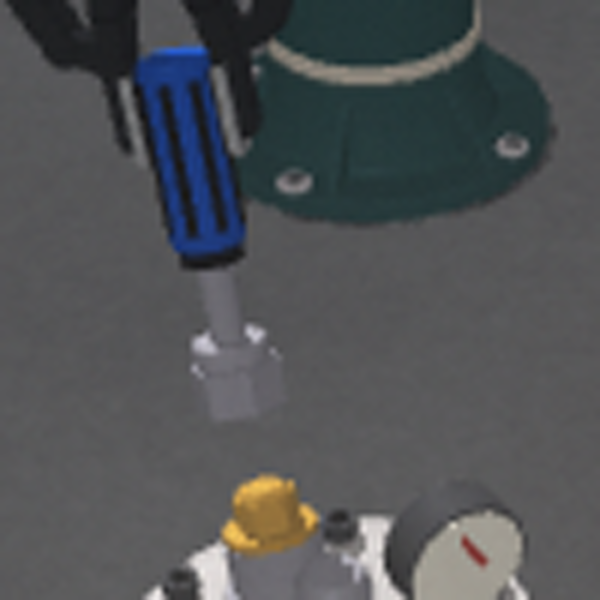

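```bash
python3 - <<'E'
from h import *
im=robot.read_camera("scene")[:,:,::-1]
a=cv2.imread("pics/scene0.png")
for i in(a,im):
    m=cv2.inRange(cv2.cvtColor(np.ascontiguousarray(i),cv2.COLOR_BGR2HSV),(12,110,60),(30,255,255));_,c,s=comp(m,(205,200,35,28));print(c,s)
print(proj("scene",[PT-10*A,PT-15.5*A]))
az=-97;to([542.5,233,335],Rt([0,0,-1],[np.cos(np.radians(az)),np.sin(np.radians(az)),0]))
E
```

```text
[223.79354839 213.91612903] [217 207  16  14 155]
[224.30344828 215.71724138] [217 209  16  13 145]
[[223.62985736 211.93399567]
 [224.06938249 213.86785669]]
t 15.35 rotvec [-15.27  -8.36 -15.26] shift [ 0.0273 -0.128  -0.4114] ee [ 502.5 -196.6  318.9] j [-0.32  0.25  0.87  2.12 -0.63  0.72 -1.  ] F [ 0.1 -0.6 -2.6] w 29.7
```

jog_arm --commands '[[[-1.7,-0.9,-1.7],[-0.015,-0.014,-0.044],-0.5],[[-3.4,-1.8,-3.4],[-0.012,-0.028,-0.09],-0.5],[[-5.1,-2.7,-5.1],[-0.008,-0.042,-0.136],-0.5],[[-6.8,-3.6,-6.8],[-0.004,-0.057,-0.182],-0.5],[[-8.5,-4.6,-8.5],[0,-0.071,-0.228],-0.5]]'

```text
clock: 15.85
ee_pos: [518.4, 43.6, 339.7]
ee_rot: [0.598, 0.422, -0.511, 0.45]
wrist_force: [0.9, 0.0, -3.2]
gripper_width: 30.0
```

```bash
python3 - <<'E'
from h import *
az=-97;to([542.5,233,335],Rt([0,0,-1],[np.cos(np.radians(az)),np.sin(np.radians(az)),0]))
E
```

```text
t 15.85 rotvec [-6.64 -3.74 -6.42] shift [ 0.0159 -0.0224 -0.189 ] ee [518.4  43.6 339.7] j [-0.9   0.24  0.9   2.06 -0.31  0.84 -1.64] F [ 0.9  0.  -3.2] w 30.0
```

jog_arm --commands '[[[-1.7,-0.9,-1.6],[0.004,-0.0056,-0.047],-0.5],[[-3.3,-1.9,-3.2],[0.008,-0.011,-0.094],-0.5],[[-5,-2.8,-4.8],[0.012,-0.0168,-0.141],-0.5],[[-6.6,-3.7,-6.4],[0.0155,-0.022,-0.186],-0.5],[[-6.6,-3.7,-6.4],[0.0155,-0.022,-0.186],-0.5]]'

```text
clock: 16.35
ee_pos: [543.1, 239.1, 333.3]
ee_rot: [0.528, 0.472, -0.526, 0.471]
wrist_force: [-0.2, 0.2, -4.1]
gripper_width: 30.2
```

jog_arm --commands '[[[0,0,0],[0,0,0],-0.5],[[0,0,0],[0,0,0],-0.5]]'

```text
clock: 16.55
ee_pos: [543.1, 225.8, 335.1]
ee_rot: [0.531, 0.467, -0.53, 0.468]
wrist_force: [0.5, -0.7, -3.0]
gripper_width: 29.7
```

```bash
python3 - <<'E'
from h import *
azw();az=-97;to([542.5,233,335],Rt([0,0,-1],[np.cos(np.radians(az)),np.sin(np.radians(az)),0]))
im=robot.read_camera("scene")[:,:,::-1];cv2.imwrite("pics/s9.png",cv2.resize(im[60:240,290:430],None,fx=3.3,fy=3.3,interpolation=cv2.INTER_CUBIC))
cv2.imwrite("pics/s9r.png",im)
im=robot.read_camera("top")[:,:,::-1];cv2.imwrite("pics/t9.png",cv2.resize(im[160:260,160:260],None,fx=5,fy=5,interpolation=cv2.INTER_CUBIC))
to([542.5,233,335],Rt([0,0,-1],[np.cos(np.radians(az)),np.sin(np.radians(az)),0]))
E
```

```text
x [ 0.002 -0.002 -1.   ] z az -97.23
t 16.55 rotvec [-0.23  0.07 -0.13] shift [ 0.0001 -0.0016 -0.0071] ee [543.1 225.8 335.1] j [-1.05  0.41  0.81  1.85 -0.34  1.02 -1.81] F [ 0.5 -0.7 -3. ] w 29.7
t 16.65 rotvec [-0.33  0.01 -0.2 ] shift [ 0.001  -0.0021 -0.0079] ee [543.6 224.9 336. ] j [-1.05  0.41  0.81  1.85 -0.34  1.02 -1.81] F [-0.3 -0.3 -2.5] w 29.7
```

View pics/s9.png

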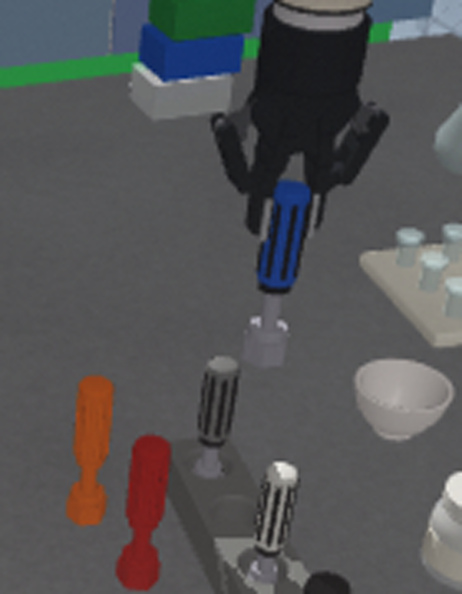

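View pics/t9.png

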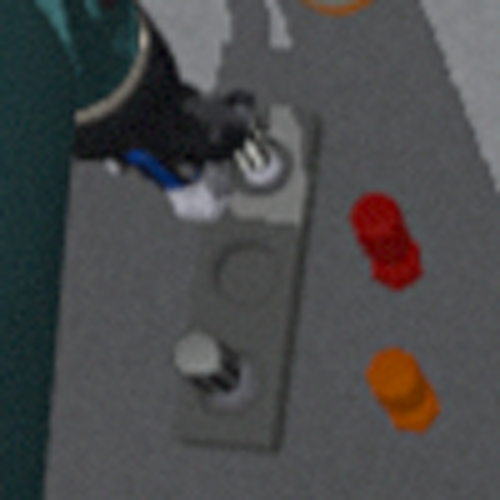

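```bash
python3 - <<'E'
from h import *
s,e,r=st();x=r.as_matrix()[:,0]
f=lambda x0,y0,k,u,v:((u+.5)/k-.5+x0,(v+.5)/k-.5+y0)
print("hole top",onz("top",f(160,160,5,245,273),45),"scene",onz("scene",f(290,60,3.3,235,512),45), tri(f(290,60,3.3,235,512),f(160,160,5,245,273)))
g=lambda q:((q-[290,60]+.5)*3.3-.5).round(0)
print("scene pred handle top, handle bot, sock top, bottom",[g(proj("scene",np.array([543.1,225.8,335.1])+d*x)[0]).tolist() for d in(-34.2,45.8,85.8,115.8)])
print("top pred",[((proj("top",e+d*x)[0]-[160,160]+.5)*5).round(0).tolist() for d in(-34.2,45.8,85.8,115.8)])
for d in("z","y"):
    v=r.as_matrix()[:,2 if d=="z" else 1]*5;print(d,g(proj("scene",e+115.8*x+v)[0])-g(proj("scene",e+115.8*x)[0]),(proj("top",e+115.8*x+v)[0]-proj("top",e+115.8*x)[0])*5)
print(r.as_matrix().round(2))
to([542.5,233,335],Rt([0,0,-1],[np.cos(np.radians(-97)),np.sin(np.radians(-97)),0]))
E
```

```text
hole top [538.95787422 228.84806316  45.        ] scene [543.91756534 228.00124807  45.        ] (array([539.96429085, 229.96330975,  41.35760574]), np.float64(1.0457928007791504))
scene pred handle top, handle bot, sock top, bottom [[287.0, 182.0], [271.0, 275.0], [264.0, 318.0], [259.0, 349.0]]
top pred [[144.0, 133.0], [177.0, 172.0], [191.0, 190.0], [201.0, 203.0]]
z [-6.  0.] [8.51930067 0.78199178]
y [2. 3.] [ 1.15442338 -8.30905061]
[[ 0.    0.99 -0.13]
 [-0.   -0.13 -0.99]
 [-1.    0.    0.  ]]
t 16.65 rotvec [-0.33  0.01 -0.2 ] shift [ 0.001  -0.0021 -0.0079] ee [543.6 224.9 336. ] j [-1.05  0.41  0.81  1.85 -0.34  1.02 -1.81] F [-0.3 -0.3 -2.5] w 29.7
```

jog_arm --commands '[[[0,0,0],[0.03,-0.0025,-0.0055],-0.5],[[0,0,0],[0.07,-0.0025,-0.0055],-0.5],[[0,0,0],[0.11,-0.0025,-0.0055],-0.5],[[0,0,0],[0.14,-0.0025,-0.0055],-0.5],[[0,0,0],[0.15,-0.0025,-0.0055],-0.5]]'

```text
clock: 17.15
ee_pos: [540.7, 230.7, 183.7]
ee_rot: [-0.53, -0.467, 0.532, -0.468]
wrist_force: [-0.5, -0.1, -3.4]
gripper_width: 29.6
```

jog_arm --commands '[[[0,0,0],[0,0,0],-0.5],[[0,0,0],[0,0,0],-0.5],[[0,0,0],[0,0,0],-0.5],[[0,0,0],[0,0,0],-0.5]]'

```text
clock: 17.55
ee_pos: [544.1, 232.7, 188.1]
ee_rot: [0.533, 0.466, -0.528, 0.469]
wrist_force: [0.0, -0.4, -2.0]
gripper_width: 30.4
```

```bash
python3 - <<'E'
from h import *
s,e,r=st();im=robot.read_camera("scene")[:,:,::-1];s,e2,_=st();print(e,e2);x=r.as_matrix()[:,0]
g=lambda q:((q-[330,150]+.5)*7-.5).round(0)
cv2.imwrite("pics/s10.png",cv2.resize(im[150:235,330:410],None,fx=7,fy=7,interpolation=cv2.INTER_CUBIC))
print([g(proj("scene",e+d*x)[0]).tolist() for d in(-34.2,45.8,85.8,115.8)],"hole pred",g(proj("scene",[541,230.5,45])[0]))
im=robot.read_camera("top")[:,:,::-1];cv2.imwrite("pics/t10.png",cv2.resize(im[180:240,170:230],None,fx=8,fy=8,interpolation=cv2.INTER_CUBIC))
print([((proj("top",e+d*x)[0]-[170,180]+.5)*8-.5).round().tolist() for d in(-34.2,45.8,85.8,115.8)])
E
```

```text
[544.10466937 232.672789   188.08785009] [543.85820706 232.67461638 187.81637942]
[[288.0, 103.0], [261.0, 270.0], [248.0, 349.0], [239.0, 406.0]] hole pred [221. 451.]
[[219.0, 164.0], [259.0, 212.0], [278.0, 234.0], [291.0, 249.0]]
```

View pics/s10.png

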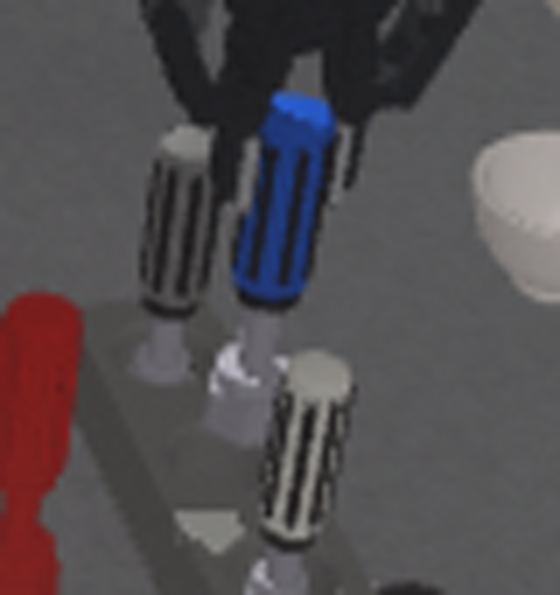

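View pics/t10.png

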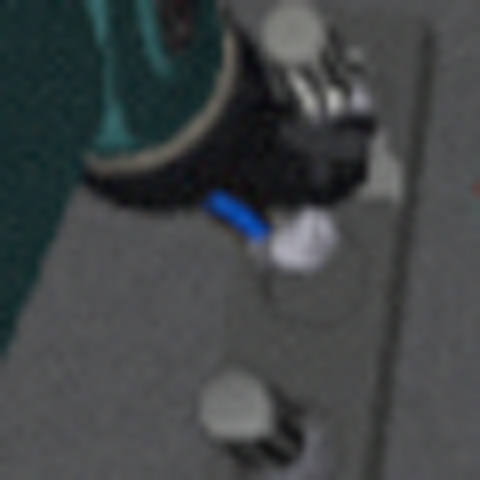

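jog_arm --commands '[[[0,1.2,0],[0,-0.002,0.003],-0.5],[[0,2.5,0],[0,-0.004,0.0055],-0.5],[[0,2.5,0],[0,-0.004,0.0055],-0.5],[[0,2.5,0],[0,-0.004,0.0055],-0.5],[[0,2.5,0],[0,-0.004,0.0055],-0.5]]'

```text
clock: 18.15
ee_pos: [538.5, 227.4, 186.5]
ee_rot: [0.543, 0.477, -0.517, 0.459]
wrist_force: [0.4, 0.9, -2.6]
gripper_width: 29.8
```

```bash
python3 - <<'E'
from h import *
s,e,r=st();im=robot.read_camera("scene")[:,:,::-1];x=r.as_matrix()[:,0];print(e,x,e+L*x)
g=lambda q:((q-[330,150]+.5)*7-.5).round(0)
cv2.imwrite("pics/s11.png",cv2.resize(im[150:235,330:410],None,fx=7,fy=7,interpolation=cv2.INTER_CUBIC))
print([g(proj("scene",e+d*x)[0]).tolist() for d in(-34.2,45.8,85.8,115.8)])
print("vertical ref",[g(proj("scene",[542,228.5,z])[0]).tolist() for z in(222,142,102,72,45)])
im=robot.read_camera("top")[:,:,::-1];cv2.imwrite("pics/t11.png",cv2.resize(im[180:240,170:230],None,fx=8,fy=8,interpolation=cv2.INTER_CUBIC))
g=lambda q:((q-[170,180]+.5)*8-.5).round(0)
print("vertical ref",[g(proj("top",[542,228.5,z])[0]).tolist() for z in(222,142,102,72,45)])
print(st()[1])
E
```

```text
[538.48682954 227.43210079 186.492508  ] [ 0.01028443  0.04306721 -0.99901924] [539.67776605 232.41928368  70.80607977]
[[265.0, 101.0], [247.0, 267.0], [238.0, 345.0], [232.0, 401.0]]
vertical ref [[276.0, 102.0], [249.0, 269.0], [236.0, 347.0], [226.0, 404.0], [218.0, 454.0]]
vertical ref [[230.0, 168.0], [270.0, 218.0], [289.0, 240.0], [302.0, 256.0], [313.0, 270.0]]
[538.50630676 227.69253741 186.38492955]
```

View pics/s11.png

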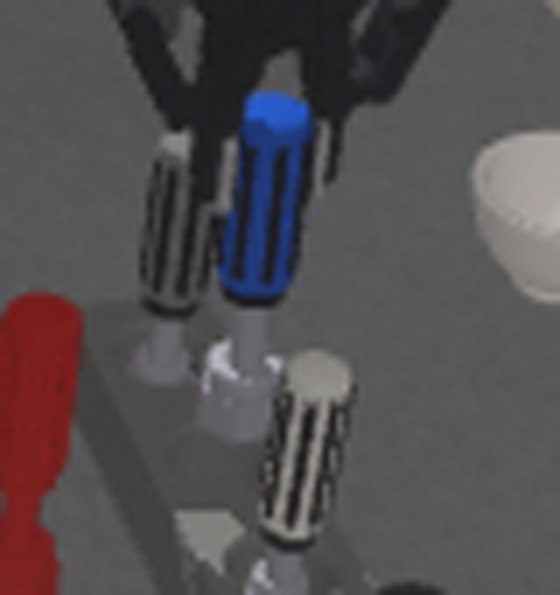

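View pics/t11.png

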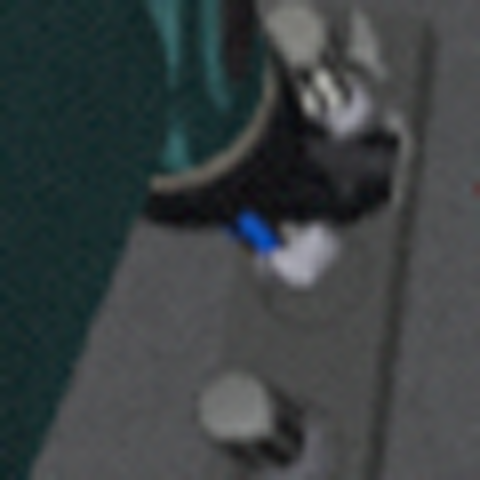

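jog_arm --commands '[[[0,0,0],[0.008,0,0.001],-0.5],[[0,0,0],[0.016,0,0.001],-0.5],[[0,0,0],[0.022,0,0.001],-0.5],[[0,0,0],[0.028,0,0.001],-0.5],[[0,0,0],[0.033,0,0.001],-0.5]]'

```text
clock: 18.75
ee_pos: [540.1, 226.8, 159.7]
ee_rot: [0.544, 0.478, -0.517, 0.456]
wrist_force: [-20.2, -7.3, 77.7]
gripper_width: 30.1
```

```bash
cat >> h.py <<'E'
def tip():
    s,e,r=st();x=r.as_matrix()[:,0];print(round(s["clock"],2),"ee",e.round(1),"tip",(e+L*x).round(1),"F",(np.asarray(s["wrist_force"])-[0,0,-3]).round(1),"T",np.round(s["wrist_torque"],2),"w",round(s["gripper_width"],1))
E
python3 -c "
from h import *
tip()"
```

```text
18.75 ee [540.1 226.8 159.7] tip [541.1 232.3  44. ] F [-20.2  -7.3  80.7] T [-0.93  4.52  0.07] w 30.1
```

jog_arm --commands '[[[0,0,0],[-0.005,0,0],-0.5],[[0,0,0],[-0.01,-0.002,0.001],-0.5],[[0,0,0],[-0.01,-0.003,0.001],-0.5],[[0,0,0],[-0.01,-0.003,0.001],-0.5]]'

```text
clock: 19.15
ee_pos: [535.0, 226.9, 162.7]
ee_rot: [0.542, 0.477, -0.518, 0.459]
wrist_force: [0.8, -0.1, -2.9]
gripper_width: 30.0
```

```bash
python3 - <<'E'
from h import *
tip()
im=robot.read_camera("scene")[:,:,::-1]
cv2.imwrite("pics/s12.png",cv2.resize(im[150:235,330:410],None,fx=7,fy=7,interpolation=cv2.INTER_CUBIC))
im=robot.read_camera("top")[:,:,::-1];cv2.imwrite("pics/t12.png",cv2.resize(im[190:235,185:230],None,fx=12,fy=12,interpolation=cv2.INTER_CUBIC))
tip()
E
```

```text
19.15 ee [535.  226.9 162.7] tip [536.1 231.8  47. ] F [ 0.8 -0.1  0.1] T [-0.07  0.05  0.01] w 30.0
19.25 ee [535.1 226.9 162.6] tip [536.2 231.7  46.9] F [-0.4 -0.3 -0.2] T [-0.08 -0.01  0.03] w 29.8
```

View pics/s12.png

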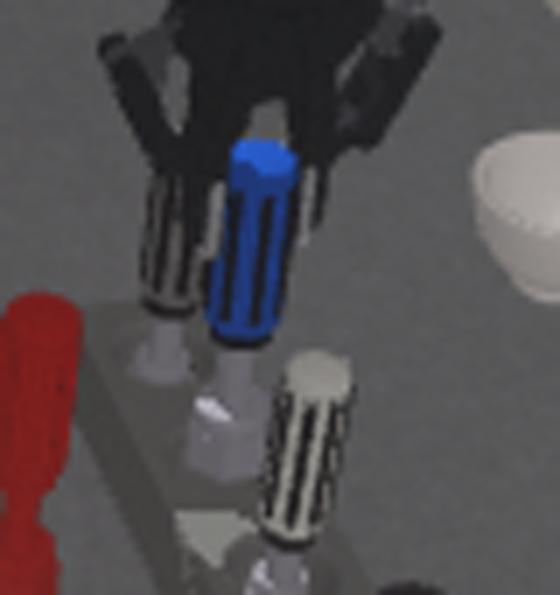

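View pics/t12.png

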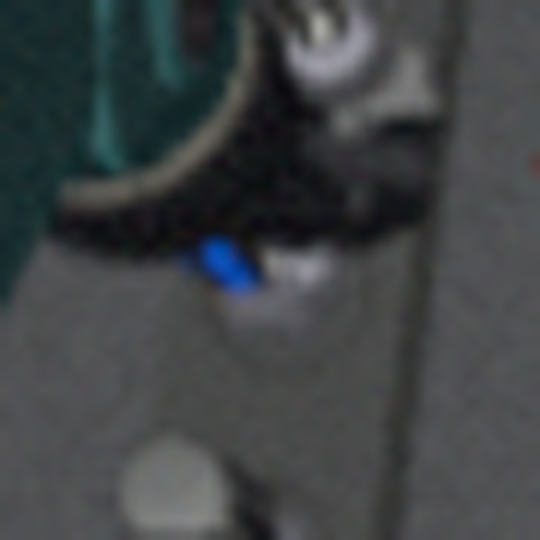

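jog_arm --commands '[[[0,0,0],[0,-0.002,0.0015],-0.5],[[0,0,0],[0.002,-0.002,0.0015],-0.5],[[0,0,0],[0.004,-0.002,0.0015],-0.5],[[0,0,0],[0.005,-0.002,0.0015],-0.5]]'

```text
clock: 19.65
ee_pos: [533.1, 225.7, 157.9]
ee_rot: [0.543, 0.477, -0.518, 0.459]
wrist_force: [0.0, -0.1, -2.5]
gripper_width: 29.6
```

```bash
python3 -c "
from h import *
tip()"
```

```text
19.65 ee [533.1 225.7 157.9] tip [534.3 230.7  42.2] F [ 0.  -0.1  0.5] T [-0.1   0.04  0.02] w 29.6
```

jog_arm --commands '[[[0,0,0],[0.002,0,0],-0.5],[[0,0,0],[0.004,0,0],-0.5],[[0,0,0],[0.005,0,0],-0.5]]'

```text
clock: 19.95
ee_pos: [533.2, 226.0, 153.0]
ee_rot: [0.543, 0.477, -0.518, 0.459]
wrist_force: [-1.1, 0.1, -2.9]
gripper_width: 29.9
```

```bash
python3 -c "
from h import *
tip()"
```

```text
19.95 ee [533.2 226.  153. ] tip [534.3 230.9  37.3] F [-1.1  0.1  0.1] T [-0.04  0.05 -0.03] w 29.9
```

jog_arm --commands '[[[0,0,0],[0.003,0,0],-0.5],[[0,0,0],[0.006,0,0],-0.5],[[0,0,0],[0.009,0,0],-0.5],[[0,0,0],[0.012,0,0],-0.5]]'

```text
clock: 20.35
ee_pos: [533.4, 226.5, 141.0]
ee_rot: [0.543, 0.477, -0.517, 0.459]
wrist_force: [-0.2, 0.1, -3.9]
gripper_width: 29.9
```

```bash
python3 -c "
from h import *
tip()"
```

```text
20.35 ee [533.4 226.5 141. ] tip [534.5 231.4  25.3] F [-0.2  0.1 -0.9] T [-0.05  0.06 -0.02] w 29.9
```

jog_arm --commands '[[[0,0,-1],[0.002,0.002,0],-0.5],[[0,0,-2],[0.004,0.004,0],-0.5],[[0,0,-2],[0.006,0.004,0],-0.5],[[0,0,-2],[0.007,0.004,0],-0.5]]'

```text
clock: 20.75
ee_pos: [538.3, 226.0, 134.5]
ee_rot: [0.535, 0.486, -0.525, 0.45]
wrist_force: [-0.8, -0.9, 4.1]
gripper_width: 30.2
```

```bash
python3 - <<'E'
from h import *
tip()
s,e,r=st();x=r.as_matrix()[:,0];print(x)
im=robot.read_camera("scene")[:,:,::-1]
cv2.imwrite("pics/s13.png",cv2.resize(im[150:235,330:410],None,fx=7,fy=7,interpolation=cv2.INTER_CUBIC))
im=robot.read_camera("top")[:,:,::-1];cv2.imwrite("pics/t13.png",cv2.resize(im[190:235,185:230],None,fx=12,fy=12,interpolation=cv2.INTER_CUBIC))
E
```

```text
20.75 ee [538.3 226.  134.5] tip [535.6 231.4  18.8] F [-0.8 -0.9  7.1] T [-0.35  0.16 -0.04] w 30.2
[-0.02355555  0.0470134  -0.99861648]
```

View pics/s13.png

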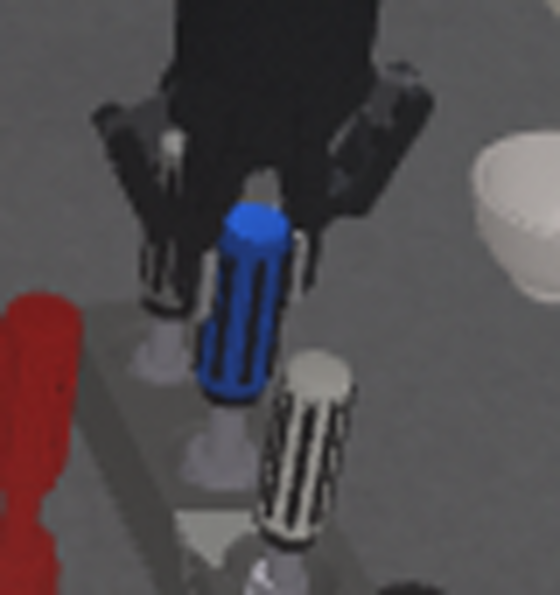

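View pics/t13.png

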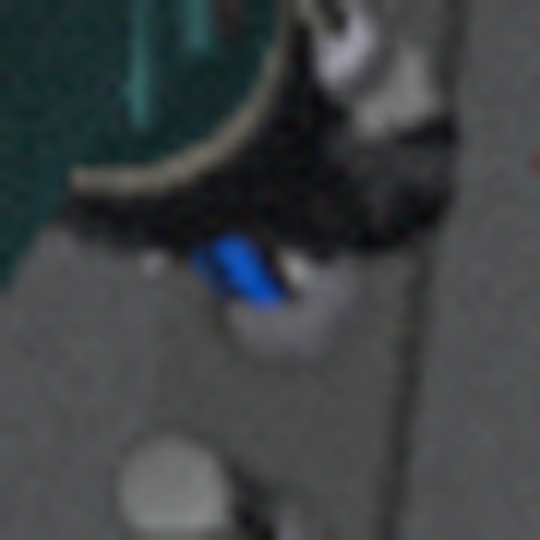

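Contact with the hole bottom shows at about 7 N, and the driver stands upright in its own middle hole. Releasing.

jog_arm --commands '[[[0,0,0],[0.0005,0,0],-0.3],[[0,0,0],[0.0005,0,0],-0.1],[[0,0,0],[0,0,0],0.1],[[0,0,0],[0,0,0],0.2],[[0,0,0],[0,0,0],0.2]]' --force 30

```text
clock: 21.35
ee_pos: [537.4, 226.5, 134.4]
ee_rot: [0.534, 0.486, -0.525, 0.45]
wrist_force: [0.3, 0.6, -0.6]
gripper_width: 50.9
```

jog_arm --commands '[[[0,0,0],[-0.02,0,0],0.2],[[0,0,0],[-0.05,0,0],0.2],[[0,0,0],[-0.09,0,0],0.2],[[0,0,0],[-0.13,0,0],0.2],[[0,0,0],[-0.17,0,0],0.2]]'

```text
clock: 21.85
ee_pos: [541.3, 218.0, 305.5]
ee_rot: [0.534, 0.486, -0.526, 0.449]
wrist_force: [0.1, 1.3, -0.6]
gripper_width: 51.4
```

jog_arm --commands '[[[0,0,0],[-0.17,0,0],0.2],[[0,0,0],[0,0,-0.04],0.2],[[0,0,0],[0,0,-0.09],0.2],[[0,0,0],[0,0,-0.13],0.2],[[0,0,0],[0,0,-0.13],0.2]]'

```text
clock: 22.35
ee_pos: [555.9, 357.8, 308.2]
ee_rot: [0.532, 0.491, -0.522, 0.452]
wrist_force: [-0.5, -0.0, -0.6]
gripper_width: 51.4
```

```bash
python3 - <<'E'
from h import *
tip()
for n in CM:
    im=robot.read_camera(n)[:,:,::-1];cv2.imwrite(f"pics/{n}14.png",im)
s=cv2.imread("pics/scene14.png");t=cv2.imread("pics/top14.png")
def crop(im,x0,y0,w,h,k): return cv2.resize(im[y0:y0+h,x0:x0+w],None,fx=k,fy=k,interpolation=cv2.INTER_CUBIC)
cv2.imwrite("pics/c14.png",np.hstack([crop(s,300,150,100,100,4),crop(t,170,160,100,100,4)]))
b={}
for n,i,rb in(("scene",s,(340,165,50,65)),("top",t,(190,190,40,40))):
    m=cv2.inRange(cv2.cvtColor(i,cv2.COLOR_BGR2HSV),(105,120,50),(130,255,255));_,c,q=comp(m,rb);print(n,c,q)
m=cv2.inRange(cv2.cvtColor(s,cv2.COLOR_BGR2HSV),(12,110,60),(30,255,255));print("plug",comp(m,(205,200,35,28))[1:])
tip()
E
```

```text
22.35 ee [555.9 357.8 308.2] tip [552.8 363.7 192.6] F [-0.5 -0.   2.4] T [-0.08  0.02  0.02] w 51.4
scene [365.55605381 191.42600897] [359 179  14  28 223]
top [203.03703704 207.28888889] [197 201  13  14 135]
plug (array([224.30821918, 215.67123288]), array([217, 209,  16,  13, 146], dtype=int32))
22.45 ee [557.1 349.  309. ] tip [554.1 354.3 193.3] F [-0.2 -2.2  3.3] T [-0.06  0.   -0.03] w 51.3
```

View pics/c14.png

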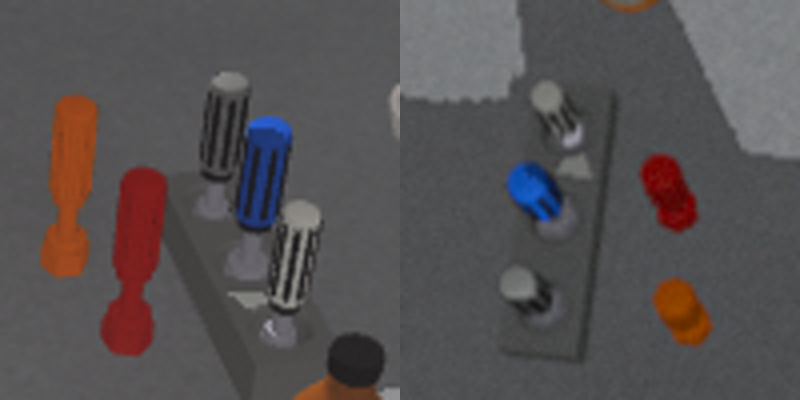

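View pics/scene14.png

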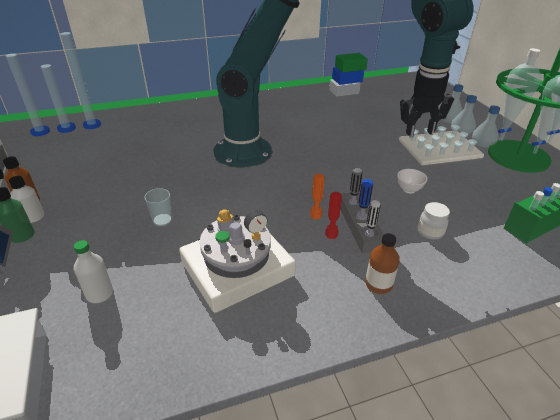

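jog_arm --commands '[[[0,0,0],[0,0,0],0.2],[[0,0,0],[0,0,0],0.2],[[0,0,0],[0,0,0],0.2],[[0,0,0],[0,0,0],0.2]]'

```text
clock: 22.85
ee_pos: [558.0, 346.1, 310.1]
ee_rot: [0.535, 0.486, -0.526, 0.449]
wrist_force: [-0.9, 0.5, 0.1]
gripper_width: 51.0
```

```bash
python3 -c "
from h import *
tip();print(robot.sign_off())"
```

```text
22.85 ee [558.  346.1 310.1] tip [555.2 351.6 194.4] F [-0.9  0.5  3.1] T [-0.04 -0.01  0.01] w 51.0
the job is handed in; nothing more can be done
None
```

The plug is screwed home as far as I can measure, the blue driver is back in its middle stand hole, and the job was handed in at 22.9 s. No verdict was given.

- **Fitting:** I found the hex angle by pressing lightly and turning clockwise until the socket dropped. It then seated on the collar with about 20 N. I can't rule out that this search turned the plug slightly, but the turning torque stayed below the plug's 0.12 N m.
- **Screwing:** I turned the driver about 168° clockwise. It advanced about 5.3 mm, then the turning torque rose from about 0.1 to 1.35 N m and it stopped moving. The camera shows the plug about 5.2 mm lower than at the start. I could not read the plug's travel directly, so "home" rests on that stop and the picture.
- **Return:** My first attempt to lower the driver hit the rim of the hole with about 80 N at the wrist, below the 120 N limit. I backed off, moved it over by a few mm, and it then went in freely.
- **Last checks:** The blue handle is within 1 pixel (about 2–3 mm) of where it stood in both views and looks upright. The other drivers and objects look unmoved. The gripper is open and clear of everything.
- **Measurements that disagreed:** The two cameras differed by up to 5 mm on the hole position, and the driver leaned about 2–3° in the grip.

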